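Hang the rinsed cleaning baskets nested on the drip hook

TASK

The wire baskets of the ultrasonic cleaner are to drip off nested on the one hook on the bench, where the large one already hangs. First set the toppled middle-sized basket upright on the bench and let go of it; then hang it by its bail on the hook's rod in front of the large one's bail, so that it nests inside the large basket, and after it the small one in front of that, nested inside the middle one. Leave all three hanging still and level, and do not disturb the bottle, the mug or the brush.

Things in the scene. Friction and masses are not known exactly. Their poses are not given: they have to be found in the camera images.
- large_tab (a point): large steel wire basket with a bail handle, 160 x 150 mm, 60 mm deep (its x by y), 360 g. This point: centre of the flat grip tab upright on top of its bail, 22 mm wide in y, 10 mm thick in x, 35 mm tall; 172.5 mm above the basket's underside, centred. Its z points up out of the mouth. It hangs on the hook from the start.
- large_crown (a point): Middle of the underside of the large basket's bail, which rests on the hook rod: 150 mm above the basket's underside, 22.5 mm below the tab's centre; same axes. The bail is a rigid flat bar (10 mm wide in x, 5 mm thick) that rises from the middle of the two y sides (y = +-75 mm) and arches over the open mouth; the rod passes under it along the basket's x.
- medium_tab (a point): medium steel wire basket with a bail handle, 104 x 110 mm, 55 mm deep (its x by y), 240 g. This point: centre of the flat grip tab upright on top of its bail, 30 mm wide in y, 10 mm thick in x, 35 mm tall; 157.5 mm above the basket's underside, centred. Its z points up out of the mouth. At the start it lies toppled on its -y side: z and x level, z roughly to the robot's right, tab 55 mm above the bench.
- medium_crown (a point): Middle of the underside of the medium basket's bail, which rests on the hook rod: 135 mm above the basket's underside, 22.5 mm below the tab's centre; same axes. The bail is a rigid flat bar (10 mm wide in x, 5 mm thick) that rises from the middle of the two y sides (y = +-55 mm) and arches over the open mouth; the rod passes under it along the basket's x.
- small_tab (a point): small steel wire basket with a bail handle, 54 x 74 mm, 50 mm deep (its x by y), 140 g. This point: centre of the flat grip tab upright on top of its bail, 38 mm wide in y, 10 mm thick in x, 35 mm tall; 142.5 mm above the basket's underside, centred. Its z points up out of the mouth. It stands upright on the bench at the start.
- small_crown (a point): Middle of the underside of the small basket's bail, which rests on the hook rod: 120 mm above the basket's underside, 22.5 mm below the tab's centre; same axes. The bail is a rigid flat bar (10 mm wide in x, 5 mm thick) that rises from the middle of the two y sides (y = +-37 mm) and arches over the open mouth; the rod passes under it along the basket's x.
- hook_seat (a point): Top of the hook's level rod (steel, 10 mm thick, fixed), 235 mm above the bench. x: along the rod from its free end (towards the robot) to its post; z up. From here the rod runs from x -60 mm, where it turns up, to +105 mm, the face of the post (248 mm tall, 30 mm wide). The large basket's bail hangs near x +12 mm.
- hook_tip (a point): Top of the hook's upturned free end, 68 mm before the seat point along the rod and 13 mm above the rod's top. Bails hung 12 to 22 mm apart on the rod let each smaller basket sink freely into the one before. The stand's foot plate is 200 x 130 mm, 12 mm thick, centred 30 mm behind the seat point.
- bottle: bystander: standing white bottle, 64 mm wide, 170 mm tall; origin at its underside
- mug: bystander: white mug, 76 mm wide, 85 mm tall; origin at its underside
- brush: bystander: hand brush lying on the bench to the robot's right; origin on its underside
There are look-alikes about, which are no part of the job. Leave any red look-alike of the part that bears large_tab alone.

How it is judged:
On the way, in this order (a step that is already met when the one before it is completed fails the run):
1. the middle-sized basket stands upright on the bench, let go (angle between medium_tab's own z axis and vertical below 0.1 rad and height (world z) of medium_tab below 0.165 m and contact force between medium and the fingers below 0.05 N and contact force between medium and the arm below 0.05 N and linear speed of medium below 0.03 m/s and angular speed of medium below 0.4 rad/s), for 0.2 s.
2. the middle basket hangs in front of it, nested in it, let go (x of large_crown in the frame of hook_seat between -0.062 and 0.1 m and y of large_crown in the frame of hook_seat between -0.02 and 0.02 m and z of large_crown in the frame of hook_seat between -0.008 and 0.008 m and angle between each of large_tab, medium_tab's own z axis and vertical below 0.2 rad and x of medium_crown in the frame of hook_seat between -0.062 and 0.1 m and y of medium_crown in the frame of hook_seat between -0.02 and 0.02 m and z of medium_crown in the frame of hook_seat between -0.008 and 0.008 m and horizontal distance between large_crown and medium_crown between 0.007 and 0.045 m and contact force between medium and the fingers below 0.05 N and contact force between medium and the arm below 0.05 N), for 0.2 s.
3. the small basket hangs in front of that, nested in it, let go (x of medium_crown in the frame of hook_seat between -0.062 and 0.1 m and y of medium_crown in the frame of hook_seat between -0.02 and 0.02 m and z of medium_crown in the frame of hook_seat between -0.008 and 0.008 m and angle between each of medium_tab, small_tab's own z axis and vertical below 0.2 rad and x of small_crown in the frame of hook_seat between -0.062 and 0.1 m and y of small_crown in the frame of hook_seat between -0.02 and 0.02 m and z of small_crown in the frame of hook_seat between -0.008 and 0.008 m and horizontal distance between medium_crown and small_crown between 0.007 and 0.045 m and contact force between small and the fingers below 0.05 N and contact force between small and the arm below 0.05 N), for 0.2 s.
At the end, for the whole second after the job is handed in: All three bails rest on the rod (crown within 8 mm in height, 20 mm sideways), tilt under 0.2 rad, order from the post large, middle, small, neighbouring bails 7 to 45 mm apart, all at rest (0.03 m/s, 0.4 rad/s); bottle, mug and brush within 30 mm of their start (x of large_crown in the frame of hook_seat between -0.062 and 0.1 m and y of large_crown in the frame of hook_seat between -0.02 and 0.02 m and z of large_crown in the frame of hook_seat between -0.008 and 0.008 m and angle between each of large_tab, medium_tab, small_tab's own z axis and vertical below 0.2 rad and linear speed of each of large, medium, small below 0.03 m/s and angular speed of each of large, medium, small below 0.4 rad/s and x of medium_crown in the frame of hook_seat between -0.062 and 0.1 m and y of medium_crown in the frame of hook_seat between -0.02 and 0.02 m and z of medium_crown in the frame of hook_seat between -0.008 and 0.008 m and x of small_crown in the frame of hook_seat between -0.062 and 0.1 m and y of small_crown in the frame of hook_seat between -0.02 and 0.02 m and z of small_crown in the frame of hook_seat between -0.008 and 0.008 m and horizontal distance between large_crown and medium_crown between 0.007 and 0.045 m and horizontal distance between medium_crown and small_crown between 0.007 and 0.045 m); the robot touches nothing.
It fails at once if the bottle is disturbed (moved over 30 mm) (distance of bottle from where it was at the start of the episode above 0.03 m).
It fails at once if the mug is disturbed (moved over 30 mm) (distance of mug from where it was at the start of the episode above 0.03 m).
It fails at once if the brush is disturbed (moved over 30 mm) (distance of brush from where it was at the start of the episode above 0.03 m).
It also fails if it takes over 72 s, if anything falls off the work surface, if the arm or the gripper's body presses on something with over 40 N, if the wrist force passes 120 N, or if a joint passes its speed limit or range.

ROBOT

A 6-joint arm with a two-finger parallel gripper is mounted at the origin on the work surface. World frame = base frame: x ahead of the robot, y to its left, z up, the work surface at z = 0. Lengths are in m, angles in rad, forces in N, time in s.
With the tool pointing down it reaches from about 0.275 to 0.85 m from the base axis. Payload 5.2 kg.
Tool frame: the origin (TCP) lies on the centre line of the jaws, within the pads' length; the fingertips stand arm.nose_length ahead of it and the grasp point (between the pads) is the TCP (arm.nose_length is the distance from the TCP to the fingertips, in m); z points along the fingers, y is the line along which they close (so a half turn about z gives the same grasp; the last joint's range is limited). The gripper opens to 85 mm and grips with 20 to 120 N. Pads are 22 mm wide; open, the fingers measure 114 mm over their backs; the gripper's body (76 mm by 85 mm) begins 54 mm behind the grasp point. The pads swing forward as they close: fully open they stand 13 mm farther back than shut.
Start: joints at [-1.549, 0.259, 1.535, -0, 1.348, -0.203], TCP at [0.123, -0.536, 0.25] pointing down, gripper open.
Joint ranges: [-3.14, 3.14], [-0.91, 2.08], [0.19, 2.58], [-1.22, 4.36], [0.22, 2.71], [-3.12, 3.12]. Speed limits (rad/s): [2.57, 2.57, 3.14, 3.14, 3.14, 3.14].

INTERFACE

Orientations are given as [roll, pitch, yaw] about the fixed x, y, z axes, in that order (R = Rz(yaw) Ry(pitch) Rx(roll)).
In Python, from workcell import arm gives the robot as it stands. The module is installed in compiled form; this text tells all that it offers.
- The arm moves only by the tool jog_arm, never from a script. Its argument "series" is a list of rows, each an object of numbers: "x", "y", "z": the shift along the world's x, y, z normalised to -1 to 1, where 1 is 40 mm; "spin": the turn about the world's z normalised to -1 to 1, where 1 is 0.1 rad; "grip": the opening, from 0 (shut) to 1 (fully open). A call has 1 to 8 rows; each row shifts and turns the commanded pose from where the row before left it; what a row does not reach is not made up. A row lasts 1/12 s, in which the tool goes at most 41.7 mm and 7.16 degrees, less where a joint would pass 70% of its speed; a pose out of reach is approached as far as the arm can. A call with a number of a shift or a turn outside -1 to 1 is refused whole. A call with a gripper value outside its range is refused whole. The fingers move at their own pace and stop on an object; the grip force is fixed at half the most. Time passes only in rows, so rows that do not move let the fingers close. It gives the time, the measured TCP pose, the force, the opening and the grip force at its end, in the units of the state.
- arm.get_obs(): the state, without advancing time (a new reading comes with each control period).
- arm.grab_frame(name): name is "scene" or "top" or "wrist"; returns the picture (480x640x3 uint8, red, green, blue); there is no depth.
- arm.camera_info(name): a dict with "intrinsics" (3x3 intrinsics, pixels), "k1" (the pictures are not rectified: a ray, as slopes to the right and down, at radius r is drawn at 1 + k1 r^2 times it, then the intrinsics apply), "eye" and "orientation" of the camera in the world. Camera axes: x right, y up, looking along -z (the intrinsics and any distortion apply to the point x, -y, -z); pixel columns grow to the right and rows downward; lengths in m; the calibration is good to about 2 mm. A picture is of the moment at which its call begins: read the wrist's pose just before it. camera_info takes no time and is no camera call; for the wrist camera it gives the pose at the moment of the call.
- arm.sign_off(): hands the job in; it is judged then, once.
The state is a dict: "clock": time; "joint_positions": joint angles; "joint_vel": joint speeds; "tau": joint torques, N m; "ee_pos": TCP position; "tool_rot": TCP orientation; "ft_force": force on the tool from outside, world axes, zero at the start; "ft_torque": the same for the moment, N m; "grip_width": opening from 0.0 (shut) to 1.0 (fully open); "grasp_force": force on a finger pad.
Only numpy, scipy, OpenCV 4.12 (cv2) and the standard library are available. Lean on these libraries where they do the work, as an engineer would, in place of code of your own. Each camera call takes 0.05 s, during which the arm holds its last target. There are 200 camera calls.

## Working session

There is one attempt and no reset: what is moved stays moved. The work goes in short steps, Python scripts to look and compute and a tool call to move; the robot and the scene stay as the last step left them, time stands still between calls to the robot, and variables do not carry over. Pictures are saved under pics/ and viewed, at most 10 in all, crops included, and the job is handed in when it is done.

Besides the shell and the picture viewer there is one more tool, called after "Call:" as a command line: name --argument value ..., lists and objects as JSON in quotes. jog_arm: Moves the arm, as the interface text tells. Scaled input: -1 to 1 covers 40 mm each way for a shift and 0.1 rad each way for a turn. Its arguments: {"type":"object","properties":{"series":{"type":"array","items":{"type":"object","properties":{"x":{"type":"number","minimum":-1,"maximum":1},"y":{"type":"number","minimum":-1,"maximum":1},"z":{"type":"number","minimum":-1,"maximum":1},"spin":{"type":"number","minimum":-1,"maximum":1},"grip":{"type":"number"}}}}},"required":["series"]}

```bash
mkdir -p pics; cat > h.py <<'E'
import numpy as np, cv2
from workcell import arm
from scipy.spatial.transform import Rotation as R
def rot(o):
    o=np.array(o,float)
    return o if o.shape==(3,3) else (R.from_euler('xyz',o).as_matrix() if o.size==3 else R.from_quat(o).as_matrix())
def ray(ci,u,v):
    K=np.array(ci['intrinsics']); x=(u-K[0,2])/K[0,0]; y=(v-K[1,2])/K[1,1]
    rd=np.hypot(x,y); r=rd
    for _ in range(20): r=rd/(1+ci['k1']*r*r)
    s=r/rd if rd>0 else 1
    d=rot(ci['orientation'])@np.array([x*s,-y*s,-1]); return np.array(ci['eye']),d/np.linalg.norm(d)
def onplane(ci,u,v,z):
    e,d=ray(ci,u,v); return e+d*(z-e[2])/d[2]
def tri(c1,p1,c2,p2):
    e1,d1=ray(c1,*p1); e2,d2=ray(c2,*p2)
    s=np.linalg.lstsq(np.c_[d1,-d2],e2-e1,rcond=None)[0]
    a=e1+d1*s[0]; b=e2+d2*s[1]; return (a+b)/2,np.linalg.norm(a-b)
def proj(ci,p):
    K=np.array(ci['intrinsics']); q=rot(ci['orientation']).T@(np.array(p)-ci['eye']); x,y=q[0]/-q[2],-q[1]/-q[2]
    f=1+ci['k1']*(x*x+y*y); return K[0,0]*x*f+K[0,2],K[1,1]*y*f+K[1,2]
def snap(n,f):
    im=arm.grab_frame(n); cv2.imwrite('pics/'+f,im[:,:,::-1]); return im
E
python3 - <<'E'
from h import *
for n in('scene','top'):
    snap(n,n+'0.png'); print(n,arm.camera_info(n))
print(arm.get_obs(),arm.nose_length)
E
```

```text
scene {'intrinsics': array([[520.02316237,   0.        , 317.7654158 ],
       [  0.        , 520.02316237, 242.86732582],
       [  0.        ,   0.        ,   1.        ]]), 'k1': -0.0844632533882809, 'eye': array([0.99155889, 0.63662089, 1.18332293]), 'orientation': array([0.66531221, 0.00756194, 2.50423348])}
top {'intrinsics': array([[441.98903534,   0.        , 318.25369067],
       [  0.        , 441.98903534, 240.9217702 ],
       [  0.        ,   0.        ,   1.        ]]), 'k1': -0.09572888113208264, 'eye': array([ 0.37871452, -0.01254833,  1.12425277]), 'orientation': array([ 0.1277918 ,  0.02066375, -1.56509917])}
{'clock': 0.1, 'joint_positions': array([-1.54879407e+00,  2.59281431e-01,  1.53598622e+00, -7.37889775e-06,
        1.34800074e+00, -2.02838714e-01]), 'joint_vel': array([ 0.00117584, -0.00155261, -0.00223154, -0.00024489,  0.00145552,
        0.001478  ]), 'tau': array([ 2.93319201e-03, -4.46964920e+01, -2.91247094e+01, -3.13485225e-05,
        6.22488675e-03, -1.16859167e-05]), 'ee_pos': array([ 0.12261288, -0.53569814,  0.24954666]), 'tool_rot': array([-3.13994983e+00, -3.30531116e-04,  2.24842338e-01]), 'ft_force': array([-0.1060785 , -0.38381106, -0.52469376]), 'ft_torque': array([-0.02370894,  0.01526336,  0.03081389]), 'grasp_force': 0.0, 'grip_width': 0.9999828026112025} 0.019
```

View pics/scene0.png

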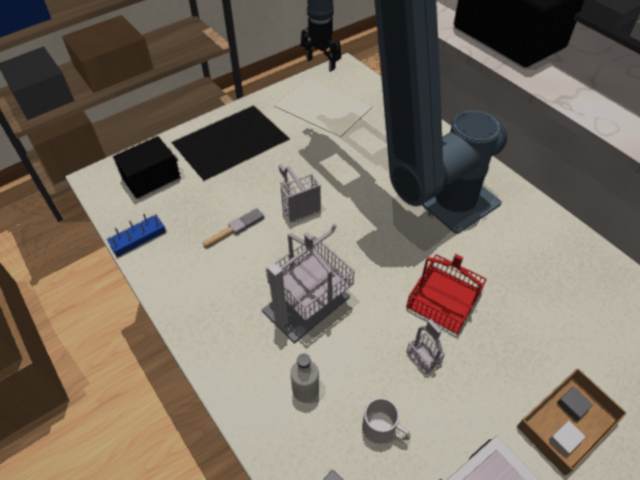

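View pics/top0.png

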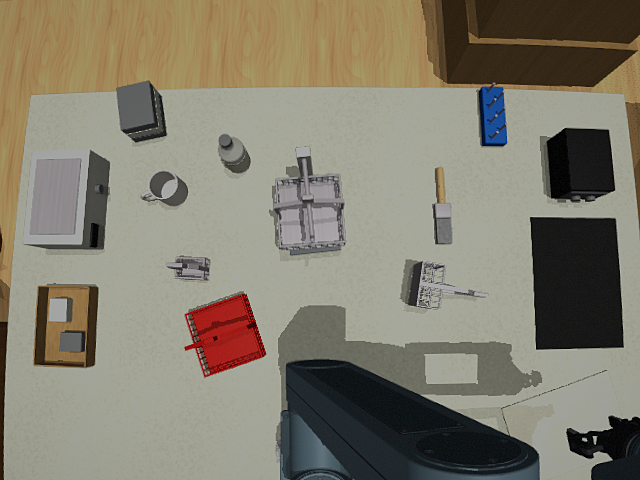

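Top view: the large basket hangs on the hook (309,212), with the post at (303,152) and the rod running towards the robot. The toppled grey basket is at (430,285) with its tab at (480,294). The small grey upright basket is at (190,268) with its tab at (175,267). The red basket at (225,335) is a look-alike, so I leave it alone.

Candidates: medium is the grey toppled (430,285), small is the grey (190,268), and the red (225,335) is rejected. I'll check these in a close crop.

```bash
python3 - <<'E'
import cv2,numpy as np
t=cv2.imread('pics/top0.png');s=cv2.imread('pics/scene0.png')
def c(im,x,y,w,h,W,H): return cv2.resize(im[y:y+h,x:x+w],(W,H),interpolation=cv2.INTER_CUBIC)
a=np.hstack([c(t,400,250,100,75,400,300),c(t,150,235,100,75,400,300)])
b=np.hstack([c(t,250,140,133,100,400,300),c(s,250,160,133,100,400,300)])
cv2.imwrite('pics/m.png',np.vstack([a,b]))
E
```

```text
(no output)
```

View pics/m.png

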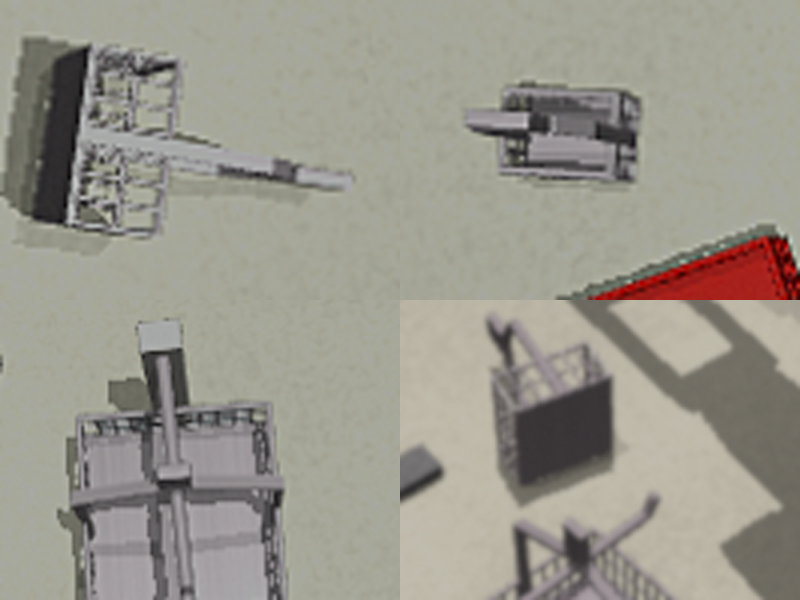

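Crop: the medium basket's tab spans crop (297,175)-(352,182). The small one's tab top is at about (498,118). The large tab is at (175,470) with the rod running (172,385)→(188,600). All grey, so the choice is confirmed.

```bash
python3 - <<'E'
from h import *
t=arm.camera_info('top');s=arm.camera_info('scene')
f=lambda x,y,ox,oy,k:(ox+x/k-.4,oy+y/k-.4)
g=lambda n,p,z:print(n,onplane(t,*p,z).round(4))
M=lambda x,y:f(x,y,400,250,4);S=lambda x,y:f(x,y,150,235,4);H=lambda x,y:f(x,y,250,140,3.008)
g('mtab c',M(324,178),.07);g('mtab in',M(297,173),.07);g('mtab out',M(350,181),.07)
g('bail start',M(90,137),.11); g('base mid top',M(80,138),.11)
g('base A',M(90,47),.11);g('base B',M(70,228),.11)
g('stab',S(498,118),.16);g('rimTL',S(503,90),.05);g('rimTR',S(636,97),.05);g('rimBL',S(503,168),.05);g('rimBR',S(636,181),.05)
g('post',H(160,336),.248);g('ltab top',H(175,468),.275);g('rod far',H(167,365),.235);g('rod near',H(188,590),.235)
g('l rim TL',H(78,412),.145);g('l rim TR',H(270,404),.145);g('bailL',H(75,498),.15);g('bailR',H(280,487),.15)
im=cv2.imread('pics/top0.png');sc=cv2.imread('pics/scene0.png')
c=lambda im,x,y,w,h:cv2.resize(im[y:y+h,x:x+w],(400,300),interpolation=cv2.INTER_CUBIC)
cv2.imwrite('pics/m2.png',np.vstack([np.hstack([c(im,280,185,80,60),c(sc,270,220,80,60)]),np.hstack([c(sc,270,160,80,60),c(sc,395,310,80,60)])]))
E
```

```text
mtab c [ 0.3874 -0.3781  0.07  ]
mtab in [ 0.3904 -0.3618  0.07  ]
mtab out [ 0.3855 -0.3938  0.07  ]
bail start [ 0.4106 -0.2291  0.11  ]
base mid top [ 0.41   -0.2234  0.11  ]
base A [ 0.4623 -0.2302  0.11  ]
base B [ 0.3589 -0.2167  0.11  ]
stab [0.451  0.1046 0.16  ]
rimTL [0.4764 0.1152 0.05  ]
rimTR [0.4725 0.0337 0.05  ]
rimBL [0.4288 0.1144 0.05  ]
rimBR [0.4213 0.0333 0.05  ]
post [0.4703 0.0369 0.248 ]
ltab top [0.3831 0.0251 0.275 ]
rod far [0.4521 0.0328 0.235 ]
rod near [0.3032 0.0176 0.235 ]
l rim TL [0.4244 0.1028 0.145 ]
l rim TR [ 0.431  -0.0387  0.145 ]
bailL [0.3615 0.1034 0.15  ]
bailR [ 0.3704 -0.0459  0.15  ]
```

View pics/m2.png

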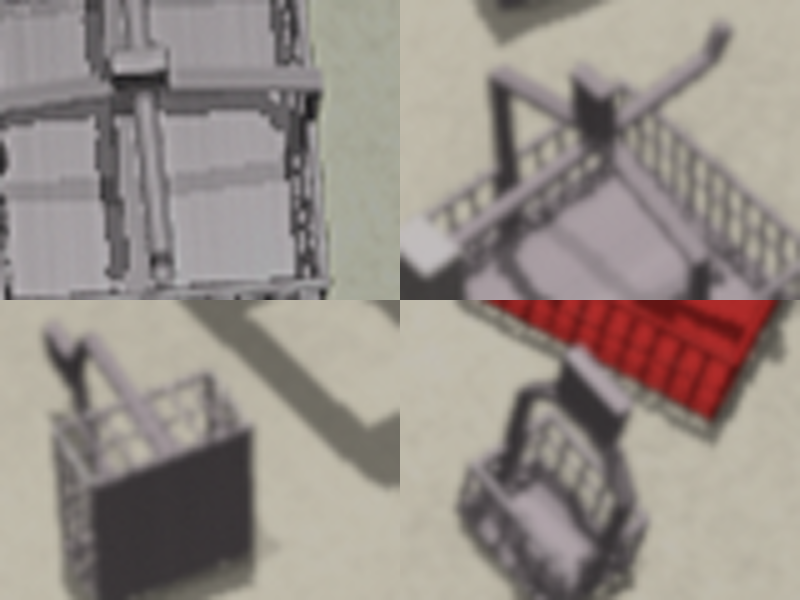

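```bash
python3 - <<'E'
from h import *
t=arm.camera_info('top');s=arm.camera_info('scene')
f=lambda x,y,ox,oy,k:(ox+x/k-.4,oy+y/k-.4)
g=lambda n,p,z:print(n,onplane(t,*p,z).round(4))
S=lambda x,y:f(x-400,y,150,235,4);H=lambda x,y:f(x,y-300,250,140,3.008)
g('stab',S(498,118),.16);g('rimTL',S(503,90),.05);g('rimTR',S(636,97),.05);g('rimBL',S(503,168),.05);g('rimBR',S(636,181),.05)
g('post',H(160,336),.248);g('ltab top',H(175,468),.275);g('rod far',H(167,365),.235);g('rod near',H(188,590),.235)
g('l rim TL',H(78,412),.145);g('l rim TR',H(270,404),.145);g('bailL',H(75,498),.15);g('bailR',H(280,487),.15)
P=lambda x,y:f(x,y,280,185,5);Q=lambda x,y:f(x-400,y,270,220,5)
g('tip',P(160,262),.248);g('ltab',P(140,62),.275)
print('tip tri',tri(t,P(160,262),s,Q(720,35)))
print('ltab tri',tri(t,P(140,60),s,Q(596,85)))
U=lambda x,y:f(x-400,y-300,395,310,5)
print('stab scene',onplane(s,*U(602,378),.16),tri(t,S(498,118),s,U(602,378)))
V=lambda x,y:f(x,y-300,270,160,5)
for p in((50,328),(68,380),(93,338)): print('mtab scene',onplane(s,*V(*p),.07))
E
```

```text
stab [0.4496 0.3284 0.16  ]
rimTL [0.4751 0.3649 0.05  ]
rimTR [0.4713 0.2806 0.05  ]
rimBL [0.4268 0.3628 0.05  ]
rimBR [0.4196 0.2789 0.05  ]
post [0.677  0.0392 0.248 ]
ltab top [0.5779 0.0267 0.275 ]
rod far [0.6604 0.0348 0.235 ]
rod near [0.5029 0.019  0.235 ]
l rim TL [0.652 0.107 0.145]
l rim TR [ 0.6581 -0.0389  0.145 ]
bailL [0.5842 0.1073 0.15  ]
bailR [ 0.5927 -0.0461  0.15  ]
tip [0.4991 0.0196 0.248 ]
ltab [0.5747 0.0271 0.275 ]
tip tri (array([0.49919789, 0.02060967, 0.2412013 ]), np.float64(0.002293555970984488))
ltab tri (array([0.5762009 , 0.02814726, 0.26854005]), np.float64(0.0022616857840416092))
stab scene [0.44952158 0.33161999 0.16      ] (array([0.44900745, 0.33016773, 0.15735578]), np.float64(0.0021661453892390242))
mtab scene [ 0.3912104  -0.38671708  0.07      ]
mtab scene [ 0.40794161 -0.34213506  0.07      ]
mtab scene [ 0.37501004 -0.36328864  0.07      ]
```

m2: the rod tip is at top-tile (160,262) and scene-tile (720,35), and the large tab is at (140,62). This puts the hook axis at a yaw of about 0.10 and the large crown at about (0.577,0.027). Moving over the medium basket's tab to take its outer corner.

Call:
jog_arm --series '[{"x":0.55,"y":0.29,"spin":1},{"x":0.55,"y":0.29,"spin":1},{"x":0.55,"y":0.29,"spin":1},{"x":0.55,"y":0.29,"spin":1},{"x":0.55,"y":0.29,"spin":1},{"x":0.55,"y":0.29,"spin":1},{"x":0.55,"y":0.29,"spin":1},{"x":0.55,"y":0.29,"spin":1}]'

```text
invalid input at $.series[0]: expected keys x, y, z, spin, grip
```

Call:
jog_arm --series '[{"x":0.54,"y":0.29,"z":-0.5,"spin":1,"grip":1},{"x":0.54,"y":0.29,"z":-0.5,"spin":1},{"x":0.54,"y":0.29,"z":-0.5,"spin":1},{"x":0.54,"y":0.29,"z":-0.5,"spin":1,"grip":0.5},{"grip":0.5},{"grip":0.5}]'

```text
invalid input at $.series[1]: expected keys x, y, z, spin, grip
```

```bash
python3 - <<'E'
from h import *
o=arm.get_obs();print(o['ee_pos'],o['tool_rot'],o['joint_positions']);c=arm.camera_info('wrist');im=snap('wrist','w1.png')
for p in((.3874,-.378,.07),(.3847,-.3958,.07)):print(proj(c,p))
E
```

```text
[ 0.12261288 -0.53569814  0.24954666] [-3.13994983e+00 -3.30531116e-04  2.24842338e-01] [-1.54879407e+00  2.59281431e-01  1.53598622e+00 -7.37889775e-06
  1.34800074e+00 -2.02838714e-01]
(np.float64(160.05779702273594), np.float64(-254.5916130715589))
(np.float64(189.0354421201028), np.float64(-239.345156211814))
```

View pics/w1.png

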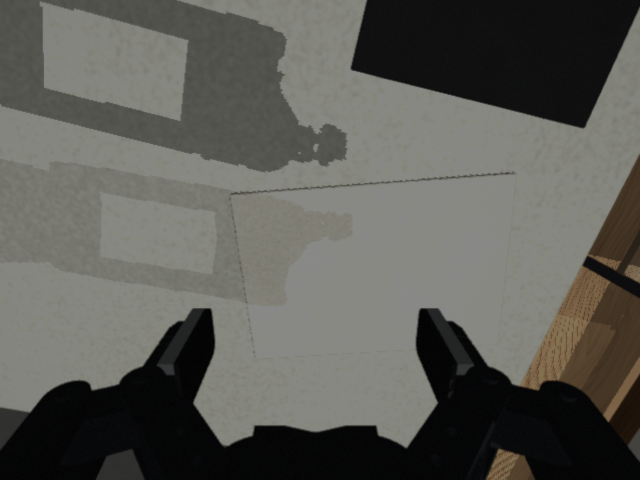

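All five keys are required in each row. The refused calls moved nothing, and the picture shows only an empty bench. Resending with full rows.

Call:
jog_arm --series '[{"x":0.55,"y":0.29,"z":0,"spin":1,"grip":1},{"x":0.55,"y":0.29,"z":0,"spin":1,"grip":1},{"x":0.55,"y":0.29,"z":0,"spin":1,"grip":1},{"x":0.55,"y":0.29,"z":0,"spin":1,"grip":1},{"x":0.55,"y":0.29,"z":0,"spin":1,"grip":1},{"x":0.55,"y":0.29,"z":0,"spin":1,"grip":1},{"x":0.55,"y":0.29,"z":0,"spin":1,"grip":1},{"x":0.55,"y":0.29,"z":0,"spin":1,"grip":1}]'

```text
clock: 0.82
ee_pos: [0.2995, -0.4424, 0.25]
tool_rot: [-3.141, -0.0, 1.03]
ft_force: [0.7, -0.0, -0.6]
grip_width: 1.002
grasp_force: 0.0
```

Call:
jog_arm --series '[{"x":0.54,"y":0.29,"z":-0.5,"spin":1,"grip":1},{"x":0.54,"y":0.29,"z":-0.5,"spin":1,"grip":1},{"x":0.54,"y":0.29,"z":-0.5,"spin":1,"grip":0.5},{"x":0.54,"y":0.29,"z":-0.5,"spin":1,"grip":0.5},{"x":0,"y":0,"z":0,"spin":0,"grip":0.5},{"x":0,"y":0,"z":0,"spin":0,"grip":0.5},{"x":0,"y":0,"z":0,"spin":0,"grip":0.5}]'

```text
clock: 1.4
ee_pos: [0.3849, -0.3973, 0.1706]
tool_rot: [-3.141, 0.0, 1.424]
ft_force: [0.5, -0.1, 0.1]
grip_width: 0.503
grasp_force: 0.0
```

```bash
python3 - <<'E'
from h import *
o=arm.get_obs();print(o['ee_pos'],o['tool_rot'],o['joint_positions'],o['clock']);c=arm.camera_info('wrist');im=snap('wrist','w2.png')
for p in((.3874,-.378,.07),(.3847,-.3958,.07)):print(proj(c,p))
E
```

```text
[ 0.38491243 -0.39733027  0.17055543] [-3.14132270e+00  4.91933093e-04  1.42398401e+00] [-1.00259952e+00  3.30130813e-01  1.64116948e+00 -5.71645573e-04
  1.17009796e+00 -8.55564211e-01] 1.4
(np.float64(315.5202728828019), np.float64(218.77944760418418))
(np.float64(315.37626367077246), np.float64(244.67075755123224))
```

View pics/w2.png

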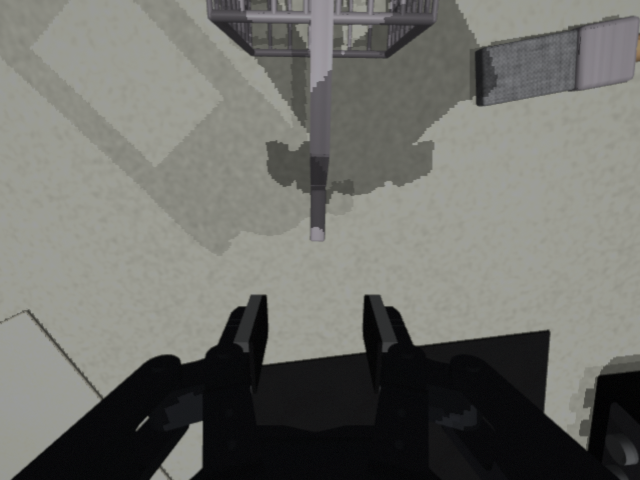

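Wrist view: the tab's outer end is at (317,241) and its inner end at about row 188. It is centred between the jaws and 3 mm nearer than predicted. Lowering and closing on the corner.

Call:
jog_arm --series '[{"x":0,"y":0.1,"z":-0.6,"spin":0,"grip":0.5},{"x":0,"y":0,"z":-0.6,"spin":0,"grip":0.5},{"x":0,"y":0,"z":-0.6,"spin":0,"grip":0.5},{"x":0,"y":0,"z":-0.51,"spin":0,"grip":0.4},{"x":0,"y":0,"z":0,"spin":0,"grip":0},{"x":0,"y":0,"z":0,"spin":0,"grip":0},{"x":0,"y":0,"z":0,"spin":0,"grip":0},{"x":0,"y":0,"z":0,"spin":0,"grip":0}]'

```text
clock: 2.12
ee_pos: [0.3854, -0.3943, 0.0798]
tool_rot: [3.14, 0.002, 1.424]
ft_force: [-0.1, -0.6, 0.4]
grip_width: 0.088
grasp_force: 58.6
```

```bash
python3 - <<'E'
import numpy as np
R=np.hypot(169,64);a=np.arctan2(64,169);p=(0,0)
s=np.array([-.148,-.989])
for th in range(0,95,5):
    q=(R*np.cos(a+np.radians(th))-169,R*np.sin(a+np.radians(th))-64)
    ds,dh=q[0]-p[0],q[1]-p[1];p=q
    print(th,(s*ds/40).round(2),round(dh/40,2),np.round(q,1))
E
```

```text
0 [-0. -0.] 0.0 [0. 0.]
5 [0.02 0.15] 0.36 [-6.2 14.5]
10 [0.03 0.18] 0.35 [-13.7  28.4]
15 [0.03 0.21] 0.33 [-22.3  41.6]
20 [0.04 0.24] 0.31 [-32.1  53.9]
25 [0.04 0.27] 0.29 [-42.9  65.4]
30 [0.04 0.29] 0.26 [-54.6  75.9]
35 [0.05 0.31] 0.24 [-67.3  85.4]
40 [0.05 0.33] 0.21 [-80.7  93.7]
45 [0.05 0.35] 0.18 [-94.8 100.8]
50 [0.05 0.36] 0.15 [-109.4  106.6]
55 [0.06 0.37] 0.11 [-124.5  111.1]
60 [0.06 0.38] 0.08 [-139.9  114.4]
65 [0.06 0.39] 0.05 [-155.6  116.2]
70 [0.06 0.39] 0.01 [-171.3  116.7]
75 [0.06 0.39] -0.02 [-187.1  115.8]
80 [0.06 0.39] -0.06 [-202.7  113.5]
85 [0.06 0.38] -0.09 [-218.   109.9]
90 [0.06 0.37] -0.12 [-233.  105.]
```

Call:
jog_arm --series '[{"x":0.02,"y":0.15,"z":0.36,"spin":0,"grip":0},{"x":0.03,"y":0.18,"z":0.35,"spin":0,"grip":0},{"x":0.03,"y":0.21,"z":0.33,"spin":0,"grip":0},{"x":0.04,"y":0.24,"z":0.31,"spin":0,"grip":0},{"x":0.04,"y":0.27,"z":0.29,"spin":0,"grip":0},{"x":0,"y":0,"z":0,"spin":0,"grip":0},{"x":0,"y":0,"z":0,"spin":0,"grip":0},{"x":0,"y":0,"z":0,"spin":0,"grip":0}]'

```text
clock: 2.78
ee_pos: [0.3914, -0.351, 0.1434]
tool_rot: [-3.142, 0.001, 1.425]
ft_force: [-0.3, -0.0, -1.6]
grip_width: 0.088
grasp_force: 58.7
```

```bash
python3 - <<'E'
from h import *
a=snap('top','t1.png');b=snap('scene','s1.png')
c=lambda im,x,y,w,h,W,H:cv2.resize(im[y:y+h,x:x+w,::-1],(W,H),interpolation=cv2.INTER_CUBIC)
w=snap('wrist','w3.png')
cv2.imwrite('pics/m3.png',np.hstack([c(b,250,140,100,100,400,400),c(w,120,0,400,400,400,400)]))
E
```

```text
(no output)
```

View pics/m3.png

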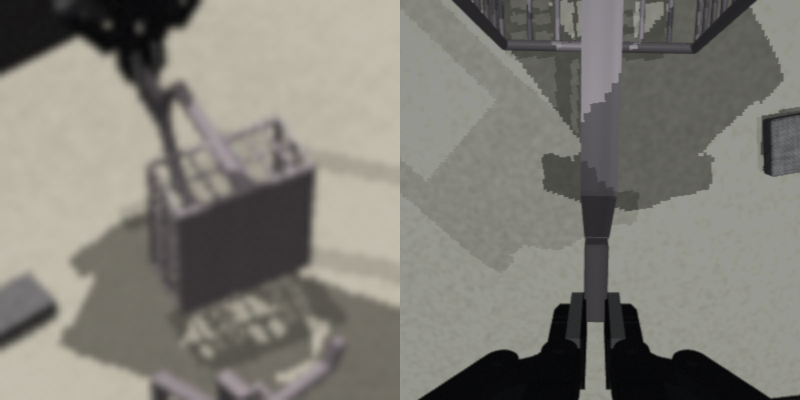

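The wrist and scene tiles show the basket lifted rigidly off the bench, with no pivoting in the pads. I'll lower it to just above the bench and see whether a looser grip command lets it swing.

Call:
jog_arm --series '[{"x":0,"y":0,"z":-0.6,"spin":0,"grip":0},{"x":0,"y":0,"z":-0.5,"spin":0,"grip":0},{"x":0,"y":0,"z":0,"spin":0,"grip":0.06},{"x":0,"y":0,"z":0,"spin":0,"grip":0.08}]'

```text
clock: 3.27
ee_pos: [0.3906, -0.3503, 0.0982]
tool_rot: [-3.139, -0.003, 1.424]
ft_force: [0.1, 0.2, -2.0]
grip_width: 0.089
grasp_force: 58.8
```

Call:
jog_arm --series '[{"x":0,"y":0,"z":0,"spin":0,"grip":0.085}]'

```text
clock: 3.35
ee_pos: [0.3916, -0.3515, 0.0999]
tool_rot: [3.142, 0.0, 1.424]
ft_force: [-0.4, -0.1, -1.5]
grip_width: 0.085
grasp_force: 58.8
```

Call:
jog_arm --series '[{"x":0,"y":0,"z":0,"spin":0,"grip":0.09}]'

```text
clock: 3.43
ee_pos: [0.3919, -0.3518, 0.1005]
tool_rot: [3.14, 0.001, 1.425]
ft_force: [-0.2, -0.4, -1.4]
grip_width: 0.094
grasp_force: 52.0
```

Call:
jog_arm --series '[{"x":0,"y":0,"z":0,"spin":0,"grip":0.09},{"x":0,"y":0,"z":0,"spin":0,"grip":0.09}]'

```text
clock: 3.6
ee_pos: [0.3918, -0.3515, 0.1004]
tool_rot: [3.14, 0.001, 1.425]
ft_force: [-0.3, 0.2, -2.3]
grip_width: 0.09
grasp_force: 52.0
```

Call:
jog_arm --series '[{"x":0,"y":0,"z":0,"spin":0,"grip":0.092},{"x":0,"y":0,"z":0,"spin":0,"grip":0.092}]'

```text
clock: 3.77
ee_pos: [0.3915, -0.3511, 0.0999]
tool_rot: [3.141, 0.001, 1.425]
ft_force: [-0.6, 1.4, -1.9]
grip_width: 0.096
grasp_force: 48.2
```

Call:
jog_arm --series '[{"x":0,"y":0,"z":0,"spin":0,"grip":0.094},{"x":0,"y":0,"z":0,"spin":0,"grip":0.094}]'

```text
clock: 3.93
ee_pos: [0.3914, -0.3509, 0.0996]
tool_rot: [3.142, 0.0, 1.425]
ft_force: [-0.2, 0.5, -1.2]
grip_width: 0.092
grasp_force: 44.6
```

Call:
jog_arm --series '[{"x":0,"y":0,"z":0,"spin":0,"grip":0.1},{"x":0,"y":0,"z":0,"spin":0,"grip":0.104},{"x":0,"y":0,"z":0,"spin":0,"grip":0.104}]'

```text
clock: 4.18
ee_pos: [0.3914, -0.3509, 0.0995]
tool_rot: [3.142, -0.0, 1.425]
ft_force: [-0.3, -0.1, -1.2]
grip_width: 0.109
grasp_force: 25.5
```

```bash
python3 - <<'E'
from h import *
o=arm.get_obs();print(o['ft_torque'],o['ft_force']);snap('wrist','w4.png')
E
```

```text
[-0.1026845   0.02077478  0.00576935] [-0.34083889 -0.10933377 -1.24488101]
```

Call:
jog_arm --series '[{"x":0,"y":0,"z":0,"spin":0,"grip":0.108},{"x":0,"y":0,"z":0,"spin":0,"grip":0.108}]'

```text
clock: 4.4
ee_pos: [0.3914, -0.3509, 0.0995]
tool_rot: [-3.142, -0.0, 1.425]
ft_force: [0.1, 0.4, -1.4]
grip_width: 0.11
grasp_force: 17.7
```

```bash
python3 - <<'E'
from h import *
o=arm.get_obs();print(o['ft_torque'],o['ft_force']);snap('wrist','w5.png')
a,b,c=[cv2.imread(f'pics/w{i}.png').astype(int)[:330] for i in(3,4,5)]
print(abs(a-b).mean(),abs(b-c).mean())
E
```

```text
[-0.03867781  0.00852931  0.00485495] [ 0.09115171  0.40962885 -1.42461129]
11.87310763888889 0.35634785353535353
```

Call:
jog_arm --series '[{"x":0.03,"y":0.18,"z":0.35,"spin":0,"grip":0.11},{"x":0.03,"y":0.21,"z":0.33,"spin":0,"grip":0.11},{"x":0.04,"y":0.24,"z":0.31,"spin":0,"grip":0.11},{"x":0.04,"y":0.27,"z":0.29,"spin":0,"grip":0.11},{"x":0,"y":0,"z":0,"spin":0,"grip":0.11},{"x":0,"y":0,"z":0,"spin":0,"grip":0.11}]'

```text
clock: 4.95
ee_pos: [0.3975, -0.3153, 0.1515]
tool_rot: [3.14, 0.002, 1.426]
ft_force: [-0.5, -1.6, 0.3]
grip_width: 0.11
grasp_force: 14.1
```

```bash
python3 - <<'E'
from h import *
o=arm.get_obs();print(o['ft_torque'],o['ft_force'])
a=snap('top','t6.png');b=snap('scene','s6.png');w=snap('wrist','w6.png')
c=lambda im,x,y,w,h,W,H:cv2.resize(im[y:y+h,x:x+w,::-1],(W,H),interpolation=cv2.INTER_CUBIC)
cv2.imwrite('pics/m6.png',np.hstack([c(b,250,140,100,100,400,400),c(w,120,0,400,400,400,400)]))
E
```

```text
[-0.21863322  0.06682011 -0.00201176] [-0.47035541 -1.55660956  0.33430428]
```

View pics/m6.png

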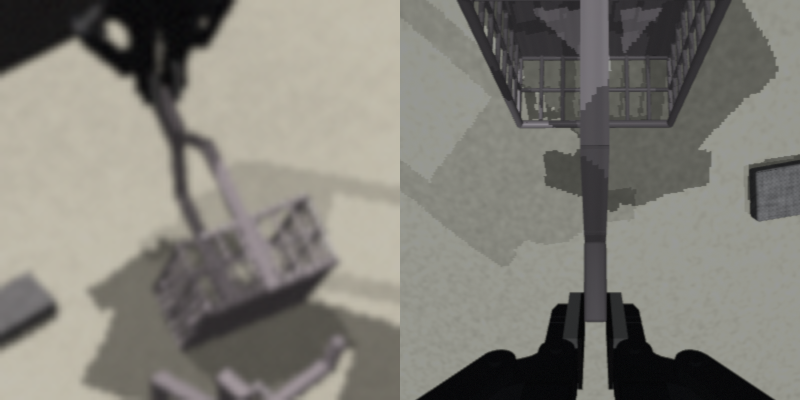

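It is pivoting now, with the bottom edge on the bench and about 28° raised. Continuing the arc with the light grip.

Call:
jog_arm --series '[{"x":0.05,"y":0.31,"z":0.25,"spin":0,"grip":0.11},{"x":0.05,"y":0.31,"z":0.24,"spin":0,"grip":0.11},{"x":0.05,"y":0.33,"z":0.21,"spin":0,"grip":0.11},{"x":0.05,"y":0.35,"z":0.18,"spin":0,"grip":0.11},{"x":0.05,"y":0.36,"z":0.15,"spin":0,"grip":0.11},{"x":0,"y":0,"z":0,"spin":0,"grip":0.11}]'

```text
clock: 5.6
ee_pos: [0.4075, -0.2455, 0.1933]
tool_rot: [3.14, -0.0, 1.427]
ft_force: [-1.1, 0.6, 1.0]
grip_width: 0.114
grasp_force: 14.0
```

Call:
jog_arm --series '[{"x":0.06,"y":0.37,"z":0.11,"spin":0,"grip":0.11},{"x":0.06,"y":0.38,"z":0.08,"spin":0,"grip":0.11},{"x":0.06,"y":0.39,"z":0.05,"spin":0,"grip":0.11},{"x":0.06,"y":0.39,"z":0.01,"spin":0,"grip":0.11},{"x":0,"y":0,"z":0,"spin":0,"grip":0.11}]'

```text
clock: 6.02
ee_pos: [0.4164, -0.1844, 0.2018]
tool_rot: [-3.141, -0.002, 1.427]
ft_force: [-1.1, 1.8, -2.7]
grip_width: 0.111
grasp_force: 13.2
```

```bash
python3 - <<'E'
from h import *
o=arm.get_obs();print(o['ft_torque'],o['ft_force'])
a=snap('top','t7.png');b=snap('scene','s7.png');w=snap('wrist','w7.png')
c=lambda im,x,y,w,h,W,H:cv2.resize(im[y:y+h,x:x+w,::-1],(W,H),interpolation=cv2.INTER_CUBIC)
cv2.imwrite('pics/m7.png',np.hstack([c(b,250,140,120,120,400,400),c(w,120,0,400,400,400,400)]))
E
```

```text
[ 0.26299874 -0.0307638   0.04268162] [-1.05854307  1.75138191 -2.69491562]
```

View pics/m7.png

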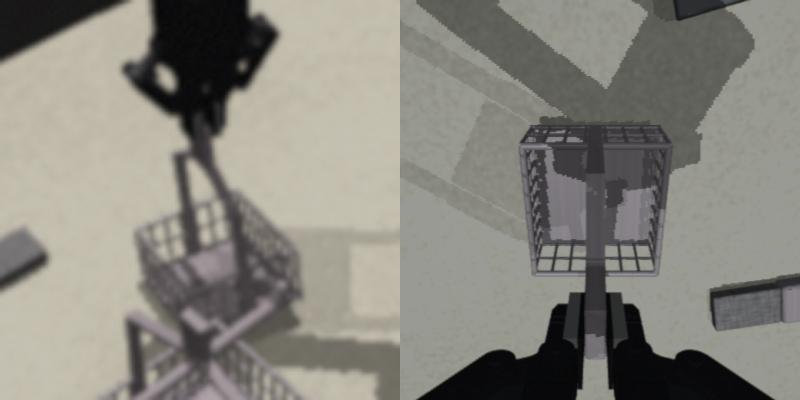

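Scene and wrist tiles: the basket is nearly upright and held about 5 mm up. Settling it down and letting go.

Call:
jog_arm --series '[{"x":0.03,"y":0.2,"z":-0.1,"spin":0,"grip":0.112},{"x":0.03,"y":0.2,"z":-0.1,"spin":0,"grip":0.112},{"x":0.03,"y":0.2,"z":-0.1,"spin":0,"grip":0.112},{"x":0.0,"y":0.1,"z":-0.1,"spin":0,"grip":0.112},{"x":0,"y":0,"z":0,"spin":0,"grip":0.112}]'

```text
clock: 6.58
ee_pos: [0.4216, -0.1583, 0.187]
tool_rot: [3.138, -0.001, 1.425]
ft_force: [1.3, 2.0, 9.8]
grip_width: 0.112
grasp_force: 12.7
```

Call:
jog_arm --series '[{"x":0,"y":0,"z":0,"spin":0,"grip":0.114},{"x":0,"y":0,"z":0,"spin":0,"grip":0.116},{"x":0,"y":0,"z":0,"spin":0,"grip":0.12},{"x":0,"y":0,"z":0,"spin":0,"grip":0.14},{"x":0,"y":0,"z":0,"spin":0,"grip":0.25},{"x":0,"y":0,"z":0,"spin":0,"grip":0.35}]'

```text
clock: 7.08
ee_pos: [0.4199, -0.1592, 0.1855]
tool_rot: [-3.141, -0.0, 1.425]
ft_force: [-0.3, -0.2, 0.3]
grip_width: 0.352
grasp_force: 0.0
```

Call:
jog_arm --series '[{"x":0,"y":0,"z":0.4,"spin":0,"grip":0.5},{"x":0,"y":0,"z":1,"spin":0,"grip":0.7},{"x":0,"y":0,"z":1,"spin":0,"grip":1},{"x":0,"y":0,"z":0.6,"spin":0,"grip":1},{"x":0,"y":0,"z":0,"spin":0,"grip":1},{"x":0,"y":0,"z":0,"spin":0,"grip":1}]'

```text
clock: 7.58
ee_pos: [0.4207, -0.1598, 0.307]
tool_rot: [3.139, 0.001, 1.424]
ft_force: [-0.2, 0.3, 0.0]
grip_width: 0.998
grasp_force: 0.0
```

```bash
python3 - <<'E'
from h import *
o=arm.get_obs();print(o['ee_pos'],o['tool_rot'])
np.save('w8c.npy',arm.camera_info('wrist'),allow_pickle=True)
a=snap('top','t8.png');b=snap('scene','s8.png');w=snap('wrist','w8.png')
c=lambda im,x,y,w,h,W,H:cv2.resize(im[y:y+h,x:x+w,::-1],(W,H),interpolation=cv2.INTER_CUBIC)
cv2.imwrite('pics/m8.png',np.vstack([np.hstack([c(b,260,140,120,90,400,300),c(a,330,210,120,90,400,300)]),np.hstack([c(w,0,0,640,480,400,300),c(w,200,40,240,180,400,300)])]))
E
```

```text
[ 0.42068913 -0.15984004  0.30702686] [3.13892529e+00 1.47285211e-03 1.42449279e+00]
```

View pics/m8.png

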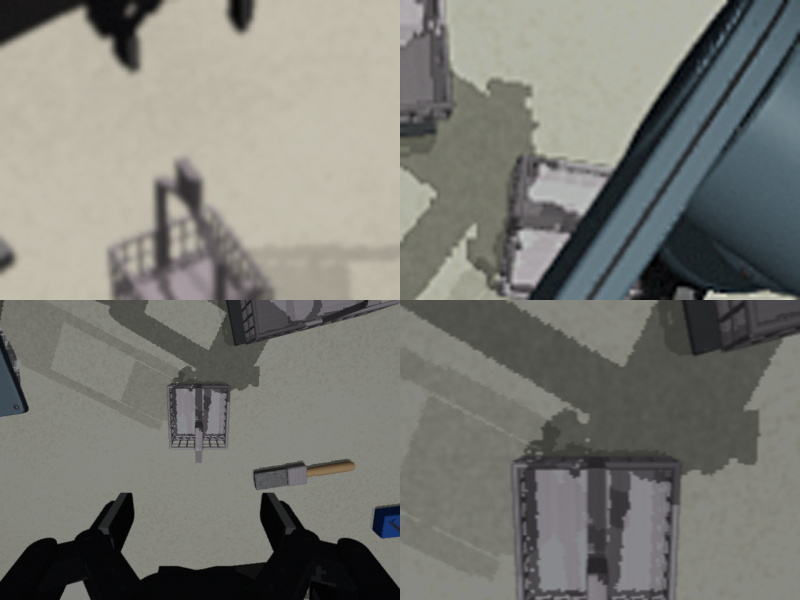

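Basket stands upright on the bench, released: wrist tile rim (168–229, 384–447), tab end at about (199,461), i.e. full pixel (318,258). From here I measure by code only.

```bash
python3 - <<'E'
from h import *
c=np.load('w8c.npy',allow_pickle=True).item()
g=cv2.cvtColor(cv2.imread('pics/w8.png'),cv2.COLOR_BGR2GRAY)
print('row prof',[(r,int(g[r,315:321].mean())) for r in range(196,272,3)])
for r in (225,235,245,255): print(r,g[r,300:338].tolist())
for n,p,z in(('rimTL',(269,135),.055),('rimTR',(367,136),.055),('rimBL',(273,235),.055),('rimBR',(366,235),.055),('tabend',(318,258),.175),('tabst',(318,210),.175)): print(n,onplane(c,*p,z).round(4))
E
```

```text
row prof [(196, 38), (199, 38), (202, 38), (205, 83), (208, 105), (211, 123), (214, 123), (217, 124), (220, 124), (223, 122), (226, 121), (229, 121), (232, 118), (235, 118), (238, 129), (241, 120), (244, 104), (247, 104), (250, 104), (253, 104), (256, 104), (259, 106), (262, 134), (265, 134), (268, 135), (271, 133)]
225 [58, 95, 115, 117, 117, 118, 118, 118, 117, 111, 86, 64, 91, 118, 127, 126, 124, 123, 121, 119, 118, 117, 115, 103, 90, 105, 119, 121, 120, 120, 121, 121, 119, 102, 67, 56, 96, 118]
235 [83, 85, 86, 87, 86, 83, 81, 81, 81, 80, 75, 70, 89, 114, 122, 122, 121, 120, 118, 117, 114, 113, 110, 99, 74, 70, 84, 87, 87, 87, 87, 87, 87, 87, 86, 83, 81, 81]
245 [135, 134, 134, 134, 134, 135, 135, 135, 135, 134, 135, 134, 120, 104, 103, 105, 106, 105, 104, 103, 103, 105, 109, 123, 133, 134, 134, 135, 135, 135, 135, 135, 135, 135, 136, 135, 135, 135]
255 [135, 135, 135, 135, 135, 135, 134, 133, 133, 135, 135, 134, 124, 108, 104, 105, 105, 105, 105, 103, 103, 107, 112, 125, 134, 135, 136, 135, 135, 135, 135, 134, 133, 132, 132, 131, 132, 131]
rimTL [ 0.3836 -0.0908  0.055 ]
rimTR [ 0.4815 -0.1061  0.055 ]
rimBL [ 0.368  -0.1966  0.055 ]
rimBR [ 0.4702 -0.2115  0.055 ]
tabend [ 0.4196 -0.1813  0.175 ]
tabst [ 0.425  -0.1435  0.175 ]
```

Call:
jog_arm --series '[{"x":0.05,"y":0.08,"z":0,"spin":-1,"grip":1},{"x":0.05,"y":0.09,"z":0,"spin":-1,"grip":1},{"x":0,"y":0,"z":0,"spin":-1,"grip":1},{"x":0,"y":0,"z":0,"spin":-1,"grip":1},{"x":0,"y":0,"z":0,"spin":-1,"grip":1},{"x":0,"y":0,"z":0,"spin":-1,"grip":1},{"x":0,"y":0,"z":0,"spin":-1,"grip":1},{"x":0,"y":0,"z":0,"spin":-1,"grip":1}]'

```text
clock: 8.4
ee_pos: [0.4235, -0.1521, 0.3041]
tool_rot: [-3.138, 0.001, 0.62]
ft_force: [0.7, -0.0, -0.3]
grip_width: 0.997
grasp_force: 0.0
```

Call:
jog_arm --series '[{"x":0,"y":0,"z":0,"spin":-1,"grip":1},{"x":0,"y":0,"z":0,"spin":-1,"grip":1},{"x":0,"y":0,"z":0,"spin":-1,"grip":1},{"x":0,"y":0,"z":0,"spin":-1,"grip":1},{"x":0,"y":0,"z":0,"spin":-1,"grip":1},{"x":0,"y":0,"z":0,"spin":-1,"grip":1},{"x":0,"y":0,"z":0,"spin":-1,"grip":1},{"x":0,"y":0,"z":0,"spin":-0.7,"grip":1}]'

```text
clock: 9.07
ee_pos: [0.4235, -0.1522, 0.3041]
tool_rot: [-3.14, 0.003, -0.15]
ft_force: [-0.1, -0.9, -0.7]
grip_width: 0.998
grasp_force: 0.0
```

```bash
python3 - <<'E'
from h import *
o=arm.get_obs();print(o['ee_pos'],o['tool_rot']);c=arm.camera_info('wrist');w=snap('wrist','w9.png');snap('scene','s9.png');print(c['eye'])
g=cv2.cvtColor(w,cv2.COLOR_RGB2GRAY)
u,v=map(int,proj(c,(.4245,-.153,.175)));print(u,v)
for r in range(v-30,v+31,5): print(r,g[r,u-36:u+37:2].tolist())
for d in(-.015,.015): print(proj(c,(.4245,-.153+d,.175)))
E
```

```text
[ 0.42350829 -0.15216462  0.30406433] [-3.14004684  0.00341089 -0.15039691]
[ 0.50756776 -0.16507457  0.42687974]
316 229
199 [121, 122, 122, 122, 123, 125, 123, 124, 124, 128, 127, 126, 125, 128, 130, 130, 129, 129, 129, 131, 132, 131, 131, 131, 132, 132, 132, 133, 133, 133, 134, 134, 134, 135, 108, 63, 70]
204 [122, 122, 123, 123, 123, 123, 124, 124, 124, 125, 126, 126, 126, 127, 126, 127, 128, 128, 128, 129, 129, 129, 130, 130, 130, 131, 131, 132, 132, 134, 134, 135, 143, 143, 133, 70, 109]
209 [77, 96, 111, 118, 120, 122, 123, 123, 124, 125, 125, 126, 126, 126, 127, 127, 127, 128, 130, 137, 143, 144, 144, 144, 144, 144, 144, 145, 145, 145, 143, 142, 140, 115, 89, 56, 56]
214 [106, 105, 106, 107, 92, 72, 72, 72, 74, 64, 61, 62, 73, 70, 66, 66, 59, 53, 58, 57, 60, 63, 68, 70, 57, 65, 125, 116, 119, 118, 116, 116, 115, 114, 113, 113, 113]
219 [107, 107, 108, 107, 105, 68, 65, 63, 61, 43, 43, 43, 42, 42, 42, 43, 42, 43, 43, 43, 42, 42, 43, 42, 42, 42, 42, 99, 111, 115, 116, 115, 116, 116, 116, 115, 115]
224 [61, 60, 61, 62, 64, 66, 70, 77, 72, 43, 43, 42, 41, 42, 42, 42, 43, 43, 42, 
[... 785 characters left out ...]
]
249 [131, 129, 125, 127, 127, 125, 126, 126, 126, 127, 125, 126, 128, 128, 128, 127, 129, 130, 131, 139, 135, 131, 130, 129, 130, 133, 129, 126, 144, 145, 145, 145, 145, 146, 146, 146, 142]
254 [129, 132, 127, 127, 128, 127, 127, 128, 129, 128, 127, 127, 128, 129, 129, 128, 130, 139, 134, 125, 124, 127, 130, 128, 127, 126, 130, 143, 143, 145, 146, 146, 146, 145, 146, 146, 146]
259 [126, 127, 126, 126, 129, 129, 130, 129, 129, 127, 128, 129, 127, 131, 132, 128, 137, 132, 131, 131, 129, 129, 129, 128, 129, 138, 145, 145, 145, 144, 143, 146, 145, 146, 146, 146, 145]
(np.float64(336.29549882113946), np.float64(227.06578692738867))
(np.float64(296.3648020900561), np.float64(232.73443546658123))
```

Call:
jog_arm --series '[{"x":-0.05,"y":0,"z":-0.7,"spin":0,"grip":1},{"x":0,"y":0,"z":-0.9,"spin":0,"grip":1},{"x":0,"y":0,"z":-0.9,"spin":0,"grip":1},{"x":0,"y":0,"z":-0.7,"spin":0,"grip":0.8},{"x":0,"y":0,"z":-0.3,"spin":0,"grip":0.6},{"x":0,"y":0,"z":0,"spin":0,"grip":0.5}]'

```text
clock: 9.67
ee_pos: [0.4196, -0.1509, 0.1619]
tool_rot: [-3.138, 0.008, -0.143]
ft_force: [-0.0, 1.1, -0.0]
grip_width: 0.603
grasp_force: 0.0
```

Call:
jog_arm --series '[{"x":0,"y":0,"z":0,"spin":0,"grip":0.4},{"x":0,"y":0,"z":0,"spin":0,"grip":0.2},{"x":0,"y":0,"z":0,"spin":0,"grip":0},{"x":0,"y":0,"z":0,"spin":0,"grip":0},{"x":0,"y":0,"z":0,"spin":0,"grip":0}]'

```text
clock: 10.08
ee_pos: [0.4225, -0.1528, 0.1666]
tool_rot: [3.141, -0.001, -0.145]
ft_force: [0.3, -0.1, -1.9]
grip_width: 0.336
grasp_force: 59.2
```

Call:
jog_arm --series '[{"x":0,"y":0,"z":0.4,"spin":0,"grip":0},{"x":0,"y":0,"z":0.8,"spin":0,"grip":0},{"x":0,"y":0,"z":1,"spin":0,"grip":0},{"x":0,"y":0,"z":1,"spin":0,"grip":0},{"x":0,"y":0,"z":0.8,"spin":0,"grip":0},{"x":0,"y":0,"z":0,"spin":0,"grip":0},{"x":0,"y":0,"z":0,"spin":0,"grip":0}]'

```text
clock: 10.67
ee_pos: [0.423, -0.1531, 0.3281]
tool_rot: [3.139, -0.005, -0.145]
ft_force: [0.2, -0.2, -2.1]
grip_width: 0.335
grasp_force: 59.8
```

```bash
python3 - <<'E'
from h import *
s=arm.camera_info('scene');t=arm.camera_info('top')
c=np.array([.577,.0275]);Y=np.array([-.08,.997])
for sg in(1,-1):
  for z in(.15,.17,.19,.21,.23):
    p=[*(c+sg*.075*Y),z];print(sg,z,np.round(proj(s,p),1),np.round(proj(t,p),1))
print('crown',proj(s,[*c,.24]))
im=cv2.imread('pics/scene0.png');g=cv2.cvtColor(im,cv2.COLOR_BGR2GRAY)
print('cols316-345 rows 248-292')
for r in range(248,293,2): print(r,g[r,316:346].tolist())
E
```

```text
1 0.15 [329.5 286.3] [276.7 211.2]
1 0.17 [329.6 281.6] [275.6 209.4]
1 0.19 [329.7 276.8] [274.6 207.6]
1 0.21 [329.8 271.8] [273.4 205.7]
1 0.23 [329.9 266.7] [272.3 203.7]
-1 0.15 [289.5 248.7] [343.2 206. ]
-1 0.17 [289.1 243.8] [343.5 204.1]
-1 0.19 [288.7 238.7] [343.9 202.2]
-1 0.21 [288.3 233.6] [344.2 200.2]
-1 0.23 [287.8 228.3] [344.6 198.1]
crown (np.float64(308.13228011627854), np.float64(244.2713320749051))
cols316-345 rows 248-292
248 [147, 132, 124, 140, 135, 122, 145, 159, 134, 122, 129, 137, 149, 164, 176, 182, 182, 179, 177, 177, 178, 179, 180, 182, 182, 182, 182, 183, 183, 184]
250 [137, 123, 130, 153, 147, 125, 140, 150, 130, 135, 152, 133, 115, 127, 149, 162, 171, 173, 175, 175, 177, 179, 179, 179, 181, 182, 184, 186, 186, 184]
252 [145, 127, 127, 149, 145, 131, 152, 158, 132, 134, 148, 129, 115, 140, 150, 138, 139, 147, 159, 171, 179, 182, 183, 182, 179, 179, 182, 184, 185, 183]
254 [150, 148, 140, 130, 119, 114, 143, 155, 134, 136, 146, 125, 121, 155, 163, 134, 123, 127, 132, 145, 161, 173, 181, 181, 180, 181, 182, 181, 181, 179]
256 [141, 149, 151, 151, 142, 
[... 2137 characters left out ...]
 95, 126, 147, 149, 116, 74, 56, 55, 78, 122, 144, 147, 135, 123, 136, 151, 148, 122, 120, 128, 122, 105, 113]
286 [97, 86, 86, 98, 121, 129, 135, 139, 143, 149, 147, 114, 75, 56, 55, 71, 104, 126, 133, 121, 107, 137, 154, 149, 116, 107, 126, 130, 116, 127]
288 [91, 99, 111, 134, 154, 160, 156, 149, 144, 142, 134, 106, 74, 57, 55, 63, 95, 138, 153, 136, 110, 125, 135, 128, 107, 124, 151, 150, 122, 116]
290 [141, 154, 159, 162, 162, 164, 162, 156, 140, 123, 106, 87, 68, 57, 55, 61, 95, 133, 134, 112, 99, 125, 146, 145, 125, 142, 152, 135, 108, 112]
292 [162, 164, 163, 162, 161, 161, 158, 150, 129, 120, 119, 92, 62, 54, 55, 66, 94, 114, 117, 112, 113, 144, 158, 145, 115, 107, 100, 92, 93, 107]
```

Large bail shoulder is at about z 0.21–0.215, so there is a window of about 16 mm to pass through at an underside height near 0.153. Moving in front of the tip.

Call:
jog_arm --series '[{"x":0.16,"y":0.4,"z":0,"spin":0.3,"grip":0},{"x":0.16,"y":0.6,"z":0,"spin":0.3,"grip":0},{"x":0.16,"y":0.7,"z":0,"spin":0.3,"grip":0},{"x":0.16,"y":0.7,"z":0,"spin":0.3,"grip":0},{"x":0.16,"y":0.7,"z":0,"spin":0.3,"grip":0},{"x":0.16,"y":0.6,"z":0,"spin":0.3,"grip":0},{"x":0.16,"y":0.4,"z":-0.1,"spin":0.3,"grip":0},{"x":0.16,"y":0.15,"z":-0.1,"spin":0.25,"grip":0}]'

```text
clock: 11.33
ee_pos: [0.4726, 0.0199, 0.316]
tool_rot: [-3.14, 0.003, 0.094]
ft_force: [-0.2, 0.9, -2.4]
grip_width: 0.34
grasp_force: 60.0
```

Call:
jog_arm --series '[{"x":0,"y":0,"z":0,"spin":0,"grip":0},{"x":0,"y":0,"z":0,"spin":0,"grip":0},{"x":0,"y":0,"z":0,"spin":0,"grip":0}]'

```text
clock: 11.58
ee_pos: [0.473, 0.0165, 0.3172]
tool_rot: [3.141, 0.002, 0.088]
ft_force: [-0.3, -0.2, -2.0]
grip_width: 0.339
grasp_force: 60.0
```

```bash
python3 - <<'E'
from h import *
o=arm.get_obs();print(o['ee_pos'],o['tool_rot'],o['joint_positions'][5])
b=snap('scene','s10.png');c=arm.camera_info('scene');g=cv2.cvtColor(b,cv2.COLOR_RGB2GRAY)
p=o['ee_pos'].copy()
for n,d in(('under',-.1675),('crown',-.0325)): print(n,proj(c,p+[0,0,d]))
# rear rim corners predicted
Rz=rot([0,0,o['tool_rot'][2]])
for sx in(1,-1):
  for sy in(1,-1): print('rim',sx,sy,np.round(proj(c,p+[0,0,-.1125]+Rz@[sx*.052,sy*.055,0]),1),'bot',np.round(proj(c,p+[0,0,-.1675]+Rz@[sx*.052,sy*.055,0]),1))
E
```

```text
[0.47300286 0.01651744 0.3171977 ] [3.14140619e+00 1.77996855e-03 8.84395470e-02] 1.2815322339536528
under (np.float64(339.79845589570516), np.float64(244.05032226157587))
crown (np.float64(341.2908109900894), np.float64(208.20458880630184))
rim 1 1 [340.2 255. ] bot [339.6 268.6]
rim 1 -1 [309.5 228.2] bot [309.9 242.1]
rim -1 1 [371.5 232.1] bot [369.8 246. ]
rim -1 -1 [340.5 207.1] bot [340.  221.2]
```

Call:
jog_arm --series '[{"x":0.1,"y":0.01,"z":0.08,"spin":0,"grip":0},{"x":0.25,"y":0.025,"z":0,"spin":0,"grip":0},{"x":0.25,"y":0.025,"z":0,"spin":0,"grip":0},{"x":0.25,"y":0.025,"z":0,"spin":0,"grip":0},{"x":0.15,"y":0.02,"z":0,"spin":0,"grip":0},{"x":0,"y":0,"z":0,"spin":0,"grip":0},{"x":0,"y":0,"z":0,"spin":0,"grip":0}]'

```text
clock: 12.22
ee_pos: [0.5137, 0.0217, 0.3206]
tool_rot: [-3.141, 0.001, 0.09]
ft_force: [-0.8, 0.3, -2.9]
grip_width: 0.338
grasp_force: 60.0
```

Call:
jog_arm --series '[{"x":0.15,"y":0.015,"z":0,"spin":0,"grip":0},{"x":0.25,"y":0.025,"z":0,"spin":0,"grip":0},{"x":0.1,"y":0.01,"z":0,"spin":0,"grip":0},{"x":0,"y":0,"z":0,"spin":0,"grip":0}]'

```text
clock: 12.55
ee_pos: [0.5345, 0.0237, 0.321]
tool_rot: [-3.142, -0.0, 0.09]
ft_force: [-0.0, -0.3, -2.1]
grip_width: 0.338
grasp_force: 60.0
```

```bash
python3 - <<'E'
from h import *
o=arm.get_obs();print(o['ee_pos'],o['ft_force'],o['ft_torque'])
a=cv2.imread('pics/s10.png').astype(int);b=snap('scene','s11.png')[:,:,::-1].astype(int)
z=cv2.imread('pics/scene0.png').astype(int)
# did large basket move? compare its visible +y wall/post region
print(abs(a-b)[300:335,262:330].mean(),abs(b-z)[262:330,262:300].mean())
E
```

```text
[0.53451579 0.02367071 0.32096942] [-0.0161243  -0.28521202 -2.05040629] [-0.04280753  0.02209012  0.02876173]
9.03263305322129 9.590299277605778
```

Call:
jog_arm --series '[{"x":0.2,"y":0.02,"z":0,"spin":0,"grip":0},{"x":0.25,"y":0.025,"z":0,"spin":0,"grip":0},{"x":0.2,"y":0.02,"z":0,"spin":0,"grip":0},{"x":0.02,"y":0,"z":0,"spin":0,"grip":0},{"x":0,"y":0,"z":0,"spin":0,"grip":0}]'

```text
clock: 13.02
ee_pos: [0.5608, 0.0263, 0.3207]
tool_rot: [-3.141, 0.001, 0.09]
ft_force: [0.6, -0.5, -3.3]
grip_width: 0.335
grasp_force: 60.0
```

Call:
jog_arm --series '[{"x":0,"y":0,"z":-0.15,"spin":0,"grip":0},{"x":0,"y":0,"z":-0.25,"spin":0,"grip":0},{"x":0,"y":0,"z":-0.25,"spin":0,"grip":0},{"x":0,"y":0,"z":-0.25,"spin":0,"grip":0},{"x":0,"y":0,"z":-0.15,"spin":0,"grip":0},{"x":0,"y":0,"z":-0.05,"spin":0,"grip":0},{"x":0,"y":0,"z":0,"spin":0,"grip":0},{"x":0,"y":0,"z":0,"spin":0,"grip":0}]'

```text
clock: 13.68
ee_pos: [0.5603, 0.0262, 0.2772]
tool_rot: [3.142, -0.0, 0.09]
ft_force: [0.1, 0.3, -1.4]
grip_width: 0.334
grasp_force: 59.9
```

Still clear and held (about −2 N). Easing down onto the rod.

Call:
jog_arm --series '[{"x":0,"y":0,"z":-0.08,"spin":0,"grip":0},{"x":0,"y":0,"z":-0.06,"spin":0,"grip":0},{"x":0,"y":0,"z":-0.03,"spin":0,"grip":0},{"x":0,"y":0,"z":0,"spin":0,"grip":0},{"x":0,"y":0,"z":0,"spin":0,"grip":0}]'

```text
clock: 14.1
ee_pos: [0.5602, 0.0262, 0.2703]
tool_rot: [-3.142, 0.0, 0.09]
ft_force: [0.5, -0.1, -1.1]
grip_width: 0.337
grasp_force: 60.0
```

Call:
jog_arm --series '[{"x":0,"y":0,"z":-0.05,"spin":0,"grip":0},{"x":0,"y":0,"z":0,"spin":0,"grip":0},{"x":0,"y":0,"z":0,"spin":0,"grip":0}]'

```text
clock: 14.35
ee_pos: [0.5602, 0.0262, 0.2682]
tool_rot: [-3.142, 0.0, 0.09]
ft_force: [1.0, 0.5, -0.8]
grip_width: 0.336
grasp_force: 60.0
```

Call:
jog_arm --series '[{"x":0,"y":0,"z":-0.04,"spin":0,"grip":0},{"x":0,"y":0,"z":0,"spin":0,"grip":0},{"x":0,"y":0,"z":0,"spin":0,"grip":0}]'

```text
clock: 14.6
ee_pos: [0.5602, 0.0262, 0.2667]
tool_rot: [-3.142, 0.0, 0.09]
ft_force: [-0.5, -0.4, -1.6]
grip_width: 0.336
grasp_force: 60.0
```

```bash
python3 - <<'E'
from h import *
o=arm.get_obs();print(o['ft_force'],o['ft_torque'])
snap('top','t12.png');snap('scene','s12.png')
E
```

```text
[-0.50474028 -0.39495392 -1.56246266] [ 0.0009823   0.03151963 -0.03742015]
```

Call:
jog_arm --series '[{"x":0,"y":0,"z":-0.04,"spin":0,"grip":0},{"x":0,"y":0,"z":0,"spin":0,"grip":0},{"x":0,"y":0,"z":0,"spin":0,"grip":0}]'

```text
clock: 14.95
ee_pos: [0.5603, 0.0262, 0.2664]
tool_rot: [3.141, -0.001, 0.09]
ft_force: [-1.9, -0.2, 5.6]
grip_width: 0.333
grasp_force: 61.0
```

Call:
jog_arm --series '[{"x":0,"y":0,"z":-0.04,"spin":0,"grip":0},{"x":0,"y":0,"z":0,"spin":0,"grip":0},{"x":0,"y":0,"z":0,"spin":0,"grip":0}]'

```text
clock: 15.2
ee_pos: [0.5604, 0.0262, 0.2662]
tool_rot: [3.141, -0.003, 0.09]
ft_force: [-4.7, 1.0, 11.1]
grip_width: 0.338
grasp_force: 61.8
```

The rod takes the load at z 0.2665, as expected. Unloading and releasing.

Call:
jog_arm --series '[{"x":0,"y":0,"z":0.07,"spin":0,"grip":0},{"x":0,"y":0,"z":0,"spin":0,"grip":0.25},{"x":0,"y":0,"z":0,"spin":0,"grip":0.33},{"x":0,"y":0,"z":0,"spin":0,"grip":0.36},{"x":0,"y":0,"z":0,"spin":0,"grip":0.45},{"x":0,"y":0,"z":0,"spin":0,"grip":0.55},{"x":0,"y":0,"z":0,"spin":0,"grip":0.6}]'

```text
clock: 15.78
ee_pos: [0.5602, 0.0262, 0.2661]
tool_rot: [-3.141, 0.0, 0.09]
ft_force: [0.5, 0.3, -0.2]
grip_width: 0.597
grasp_force: 0.0
```

Call:
jog_arm --series '[{"x":0,"y":0,"z":0.3,"spin":0,"grip":0.6},{"x":0,"y":0,"z":0.6,"spin":0,"grip":0.6},{"x":0,"y":0,"z":0.8,"spin":0,"grip":0.6},{"x":-0.3,"y":0,"z":0.8,"spin":0,"grip":0.8},{"x":-0.6,"y":0.5,"z":0.3,"spin":-0.4,"grip":1},{"x":-0.6,"y":1,"z":0,"spin":-0.4,"grip":1},{"x":-0.5,"y":1,"z":0,"spin":-0.4,"grip":1},{"x":-0.4,"y":1,"z":0,"spin":-0.4,"grip":1}]'

```text
clock: 16.45
ee_pos: [0.4675, 0.1586, 0.3789]
tool_rot: [-3.141, -0.001, -0.074]
ft_force: [0.3, 1.0, 1.0]
grip_width: 0.996
grasp_force: 0.0
```

Call:
jog_arm --series '[{"x":-0.08,"y":0.8,"z":-0.2,"spin":0,"grip":1},{"x":-0.08,"y":0.8,"z":-0.4,"spin":0,"grip":1},{"x":-0.08,"y":0.8,"z":-0.4,"spin":0,"grip":1},{"x":-0.08,"y":0.8,"z":-0.4,"spin":0,"grip":1},{"x":-0.08,"y":0.7,"z":-0.4,"spin":0,"grip":1},{"x":-0.06,"y":0.3,"z":-0.2,"spin":0,"grip":1},{"x":0,"y":0,"z":0,"spin":0,"grip":1},{"x":0,"y":0,"z":0,"spin":0,"grip":1}]'

```text
clock: 17.12
ee_pos: [0.45, 0.3258, 0.2979]
tool_rot: [3.14, 0.001, -0.069]
ft_force: [1.7, -0.7, -0.6]
grip_width: 1.001
grasp_force: 0.0
```

```bash
python3 - <<'E'
from h import *
o=arm.get_obs();print(o['ee_pos'],o['tool_rot'],o['joint_positions'][5]);c=arm.camera_info('wrist');w=snap('wrist','w13.png');a=snap('top','t13.png');snap('scene','s13.png');print(c['eye'])
g=cv2.cvtColor(w,cv2.COLOR_RGB2GRAY)
u,v=map(int,proj(c,(.449,.330,.16)));print(u,v,[np.round(proj(c,(.449+dx,.330+dy,.16)),0) for dx,dy in((0,.019),(0,-.019),(.005,0),(-.005,0))])
for r in range(v-30,v+31,4): print(r,g[r,u-45:u+46:3].tolist())
t=arm.camera_info('top')
print('top: large tab',proj(t,(.577,.0275,.275)),'medium exp',proj(t,(.560,.0258,.275)))
ga=cv2.cvtColor(a,cv2.COLOR_RGB2GRAY)
for r in range(190,226): print(r,ga[r,298:322].tolist())
E
```

```text
[0.45001009 0.32584703 0.29792335] [ 3.14026759e+00  8.97137138e-04 -6.86457910e-02] 2.0659176850436967
[0.53456898 0.32021914 0.42096549]
309 229 [array([285., 231.]), array([334., 228.]), array([309., 223.]), array([310., 236.])]
199 [161, 161, 157, 108, 50, 48, 61, 135, 135, 110, 69, 70, 71, 70, 70, 70, 70, 78, 145, 146, 146, 147, 146, 71, 123, 120, 47, 50, 79, 159, 161]
203 [158, 161, 148, 48, 45, 49, 58, 74, 74, 73, 72, 72, 72, 72, 72, 71, 71, 71, 73, 74, 75, 74, 74, 87, 81, 71, 57, 53, 87, 151, 160]
207 [159, 159, 129, 94, 91, 61, 53, 62, 75, 81, 73, 74, 70, 70, 69, 70, 69, 69, 78, 88, 88, 87, 80, 58, 59, 94, 108, 106, 105, 154, 162]
211 [154, 140, 128, 93, 91, 90, 68, 72, 88, 87, 77, 77, 78, 72, 67, 66, 66, 59, 60, 59, 58, 59, 64, 135, 104, 105, 106, 108, 107, 151, 160]
215 [141, 142, 139, 103, 92, 93, 92, 63, 51, 48, 48, 49, 49, 49, 49, 49, 49, 50, 49, 49, 49, 48, 49, 117, 107, 107, 105, 115, 147, 157, 160]
219 [139, 139, 143, 144, 138, 119, 102, 80, 50, 50, 50, 49, 50, 50, 49, 50, 50, 49, 49, 49, 49, 50, 50, 95, 112, 118, 122, 137, 144, 142, 157]
223 [142, 140, 141, 144, 142
[... 5085 characters left out ...]
5, 72, 97, 150, 145, 136, 107, 138, 163, 143, 116, 122, 147, 145, 144, 144, 143, 142, 143, 143]
221 [141, 145, 139, 70, 77, 74, 99, 153, 148, 139, 108, 136, 160, 148, 115, 112, 145, 142, 142, 143, 156, 155, 155, 156]
222 [140, 144, 138, 70, 75, 73, 97, 152, 145, 135, 101, 131, 155, 152, 118, 117, 160, 157, 155, 157, 165, 167, 166, 166]
223 [154, 155, 136, 65, 72, 71, 98, 151, 146, 136, 108, 126, 151, 157, 125, 133, 170, 167, 167, 165, 153, 153, 154, 154]
224 [162, 158, 131, 66, 93, 89, 81, 124, 149, 143, 127, 121, 151, 163, 127, 125, 158, 155, 154, 153, 142, 143, 143, 145]
225 [164, 163, 158, 140, 98, 84, 72, 95, 151, 145, 137, 116, 147, 165, 126, 112, 144, 143, 142, 143, 144, 144, 144, 146]
```

Top picture numbers: the large tab is at row 197 and the medium tab at row 205, i.e. 16 mm apart, centred and level. The small tab is found at (0.449, 0.3295). Grasping it.

Call:
jog_arm --series '[{"x":-0.03,"y":0.09,"z":-0.7,"spin":0,"grip":1},{"x":0,"y":0,"z":-0.9,"spin":0,"grip":1},{"x":0,"y":0,"z":-0.9,"spin":0,"grip":1},{"x":0,"y":0,"z":-0.8,"spin":0,"grip":0.9},{"x":0,"y":0,"z":-0.36,"spin":0,"grip":0.7},{"x":0,"y":0,"z":0,"spin":0,"grip":0.6},{"x":0,"y":0,"z":0,"spin":0,"grip":0.5},{"x":0,"y":0,"z":0,"spin":0,"grip":0.4}]'

```text
clock: 17.93
ee_pos: [0.4507, 0.3295, 0.154]
tool_rot: [-3.14, -0.003, -0.071]
ft_force: [0.7, -0.3, -1.2]
grip_width: 0.431
grasp_force: 60.0
```

Call:
jog_arm --series '[{"x":0,"y":0,"z":0,"spin":0,"grip":0.2},{"x":0,"y":0,"z":0,"spin":0,"grip":0},{"x":0,"y":0,"z":0,"spin":0,"grip":0},{"x":0,"y":0,"z":0,"spin":0,"grip":0}]'

```text
clock: 18.27
ee_pos: [0.4502, 0.33, 0.1536]
tool_rot: [-3.14, -0.003, -0.07]
ft_force: [0.2, -0.4, 7.1]
grip_width: 0.431
grasp_force: 60.9
```

Call:
jog_arm --series '[{"x":0,"y":0,"z":0.4,"spin":0,"grip":0},{"x":0,"y":0,"z":0.8,"spin":0,"grip":0},{"x":0,"y":0,"z":1,"spin":0,"grip":0},{"x":0,"y":0,"z":1,"spin":0,"grip":0},{"x":0,"y":0,"z":0.8,"spin":0,"grip":0},{"x":0,"y":0,"z":0.25,"spin":0,"grip":0},{"x":0,"y":0,"z":0,"spin":0,"grip":0}]'

```text
clock: 18.85
ee_pos: [0.4501, 0.3302, 0.3254]
tool_rot: [-3.138, -0.006, -0.07]
ft_force: [-0.2, 1.0, -2.2]
grip_width: 0.432
grasp_force: 60.6
```

Call:
jog_arm --series '[{"x":0.06,"y":-0.4,"z":0,"spin":0.16,"grip":0},{"x":0.06,"y":-0.8,"z":0,"spin":0.16,"grip":0},{"x":0.06,"y":-0.9,"z":0,"spin":0.16,"grip":0},{"x":0.06,"y":-0.9,"z":0,"spin":0.16,"grip":0},{"x":0.06,"y":-0.9,"z":0,"spin":0.16,"grip":0},{"x":0.06,"y":-0.9,"z":0,"spin":0.16,"grip":0},{"x":0.06,"y":-0.9,"z":0,"spin":0.16,"grip":0},{"x":0.06,"y":-0.8,"z":0,"spin":0.16,"grip":0}]'

```text
clock: 19.52
ee_pos: [0.4668, 0.0677, 0.3192]
tool_rot: [-3.141, 0.005, 0.059]
ft_force: [-0.3, -0.6, -0.9]
grip_width: 0.431
grasp_force: 60.7
```

Call:
jog_arm --series '[{"x":0.06,"y":-0.7,"z":-0.1,"spin":0.16,"grip":0},{"x":0.06,"y":-0.44,"z":-0.1,"spin":0.16,"grip":0},{"x":0,"y":-0.2,"z":0,"spin":0,"grip":0},{"x":0,"y":0,"z":0,"spin":0,"grip":0},{"x":0,"y":0,"z":0,"spin":0,"grip":0},{"x":0,"y":0,"z":0,"spin":0,"grip":0}]'

```text
clock: 20.02
ee_pos: [0.4727, 0.0171, 0.3134]
tool_rot: [-3.141, 0.001, 0.09]
ft_force: [0.2, 0.0, -1.5]
grip_width: 0.424
grasp_force: 60.8
```

Call:
jog_arm --series '[{"x":0.1,"y":0.005,"z":0.05,"spin":0,"grip":0},{"x":0.25,"y":0.025,"z":0,"spin":0,"grip":0},{"x":0.25,"y":0.025,"z":0,"spin":0,"grip":0},{"x":0.25,"y":0.025,"z":0,"spin":0,"grip":0},{"x":0.25,"y":0.025,"z":0,"spin":0,"grip":0},{"x":0.13,"y":0.01,"z":0,"spin":0,"grip":0},{"x":0,"y":0,"z":0,"spin":0,"grip":0},{"x":0,"y":0,"z":0,"spin":0,"grip":0}]'

```text
clock: 20.68
ee_pos: [0.5225, 0.0206, 0.3154]
tool_rot: [-3.141, 0.001, 0.09]
ft_force: [-0.3, 0.1, -2.1]
grip_width: 0.43
grasp_force: 60.8
```

Call:
jog_arm --series '[{"x":0.1,"y":0.01,"z":0,"spin":0,"grip":0},{"x":0.12,"y":0.01,"z":0,"spin":0,"grip":0},{"x":0,"y":0,"z":0,"spin":0,"grip":0},{"x":0,"y":0,"z":0,"spin":0,"grip":0}]'

```text
clock: 21.02
ee_pos: [0.5312, 0.0213, 0.316]
tool_rot: [3.142, -0.0, 0.09]
ft_force: [-0.3, 0.9, -1.5]
grip_width: 0.428
grasp_force: 60.8
```

Call:
jog_arm --series '[{"x":0.1,"y":0.02,"z":0,"spin":0,"grip":0},{"x":0.12,"y":0.03,"z":0,"spin":0,"grip":0},{"x":0.05,"y":0,"z":0,"spin":0,"grip":0},{"x":0,"y":0,"z":0,"spin":0,"grip":0},{"x":0,"y":0,"z":0,"spin":0,"grip":0}]'

```text
clock: 21.43
ee_pos: [0.542, 0.0233, 0.3158]
tool_rot: [-3.142, 0.0, 0.09]
ft_force: [-0.6, 0.4, -2.0]
grip_width: 0.43
grasp_force: 60.8
```

```bash
python3 - <<'E'
from h import *
o=arm.get_obs();print(o['ee_pos'],o['ft_force'],o['ft_torque'])
a=cv2.imread('pics/s13.png').astype(int);b=snap('scene','s14.png')[:,:,::-1].astype(int)
c=arm.camera_info('scene')
for n,p in(('largetab',(.5755,.0275,.26)),('medium -x+y rim?',(.5585,.08,.155))):
    u,v=map(int,proj(c,p));print(n,u,v,abs(a-b)[v-6:v+7,u-6:u+7].mean())
print(abs(a-b)[250:330,270:320].mean())
E
```

```text
[0.54198307 0.02332249 0.31577783] [-0.55091456  0.43117236 -1.98444339] [ 0.0125219  -0.00950772  0.00542645]
largetab 308 238 17.29191321499014
medium -x+y rim? 328 276 29.05128205128205
15.632333333333333
```

No contact on the way in. Lowering.

Call:
jog_arm --series '[{"x":0,"y":0,"z":-0.15,"spin":0,"grip":0},{"x":0,"y":0,"z":-0.2,"spin":0,"grip":0},{"x":0,"y":0,"z":-0.25,"spin":0,"grip":0},{"x":0,"y":0,"z":-0.25,"spin":0,"grip":0},{"x":0,"y":0,"z":-0.15,"spin":0,"grip":0},{"x":0,"y":0,"z":-0.07,"spin":0,"grip":0},{"x":0,"y":0,"z":0,"spin":0,"grip":0},{"x":0,"y":0,"z":0,"spin":0,"grip":0}]'

```text
clock: 22.15
ee_pos: [0.5419, 0.0233, 0.273]
tool_rot: [-3.142, 0.0, 0.09]
ft_force: [0.2, -0.8, -0.4]
grip_width: 0.429
grasp_force: 60.8
```

Call:
jog_arm --series '[{"x":0,"y":0,"z":-0.05,"spin":0,"grip":0},{"x":0,"y":0,"z":0,"spin":0,"grip":0},{"x":0,"y":0,"z":0,"spin":0,"grip":0}]'

```text
clock: 22.4
ee_pos: [0.542, 0.0233, 0.2714]
tool_rot: [3.141, -0.001, 0.09]
ft_force: [-0.2, -0.3, -1.1]
grip_width: 0.43
grasp_force: 60.8
```

Call:
jog_arm --series '[{"x":0,"y":0,"z":-0.04,"spin":0,"grip":0},{"x":0,"y":0,"z":0,"spin":0,"grip":0},{"x":0,"y":0,"z":0,"spin":0,"grip":0}]'

```text
clock: 22.65
ee_pos: [0.5418, 0.0233, 0.2695]
tool_rot: [-3.142, 0.0, 0.09]
ft_force: [0.3, -0.3, -1.9]
grip_width: 0.429
grasp_force: 60.8
```

Call:
jog_arm --series '[{"x":0,"y":0,"z":-0.04,"spin":0,"grip":0},{"x":0,"y":0,"z":0,"spin":0,"grip":0},{"x":0,"y":0,"z":0,"spin":0,"grip":0}]'

```text
clock: 22.9
ee_pos: [0.5421, 0.0233, 0.2687]
tool_rot: [3.141, -0.001, 0.09]
ft_force: [-0.2, -0.5, 3.5]
grip_width: 0.428
grasp_force: 61.4
```

Call:
jog_arm --series '[{"x":0,"y":0,"z":-0.04,"spin":0,"grip":0},{"x":0,"y":0,"z":0,"spin":0,"grip":0},{"x":0,"y":0,"z":0,"spin":0,"grip":0}]'

```text
clock: 23.15
ee_pos: [0.5422, 0.0233, 0.2685]
tool_rot: [3.141, -0.003, 0.09]
ft_force: [-4.3, 0.8, 11.7]
grip_width: 0.432
grasp_force: 62.4
```

Rod contact at 0.2685 as expected. Unload, release, rise and retreat.

Call:
jog_arm --series '[{"x":0,"y":0,"z":0.06,"spin":0,"grip":0},{"x":0,"y":0,"z":0,"spin":0,"grip":0.35},{"x":0,"y":0,"z":0,"spin":0,"grip":0.43},{"x":0,"y":0,"z":0,"spin":0,"grip":0.46},{"x":0,"y":0,"z":0,"spin":0,"grip":0.55},{"x":0,"y":0,"z":0,"spin":0,"grip":0.65},{"x":0,"y":0,"z":0,"spin":0,"grip":0.7}]'

```text
clock: 23.73
ee_pos: [0.5418, 0.0233, 0.2684]
tool_rot: [-3.141, 0.0, 0.09]
ft_force: [0.4, -0.7, -0.8]
grip_width: 0.698
grasp_force: 0.0
```

Call:
jog_arm --series '[{"x":0,"y":0,"z":0.3,"spin":0,"grip":0.7},{"x":0,"y":0,"z":0.6,"spin":0,"grip":0.7},{"x":0,"y":0,"z":0.8,"spin":0,"grip":0.7},{"x":-0.3,"y":-0.3,"z":0.8,"spin":0,"grip":0.8},{"x":-0.6,"y":-0.8,"z":0.3,"spin":0,"grip":1},{"x":-0.5,"y":-1,"z":0,"spin":0,"grip":1},{"x":-0.5,"y":-1,"z":0,"spin":0,"grip":1},{"x":-0.4,"y":-1,"z":0,"spin":0,"grip":1}]'

```text
clock: 24.4
ee_pos: [0.4519, -0.1346, 0.3813]
tool_rot: [3.141, -0.001, 0.091]
ft_force: [-0.1, 0.1, 0.3]
grip_width: 1.002
grasp_force: 0.0
```

Call:
jog_arm --series '[{"x":0,"y":-1,"z":0,"spin":0,"grip":1},{"x":0,"y":-1,"z":0,"spin":0,"grip":1},{"x":0,"y":-0.5,"z":0,"spin":0,"grip":1},{"x":0,"y":0,"z":0,"spin":0,"grip":1},{"x":0,"y":0,"z":0,"spin":0,"grip":1},{"x":0,"y":0,"z":0,"spin":0,"grip":1},{"x":0,"y":0,"z":0,"spin":0,"grip":1},{"x":0,"y":0,"z":0,"spin":0,"grip":1}]'

```text
clock: 25.07
ee_pos: [0.4534, -0.2326, 0.381]
tool_rot: [3.141, -0.0, 0.092]
ft_force: [1.0, -0.4, 0.1]
grip_width: 0.999
grasp_force: 0.0
```

```bash
python3 - <<'E'
from h import *
a=snap('top','t15.png');b=snap('scene','s15.png')
for _ in range(6): a2=arm.grab_frame('top')
print('moving',abs(a.astype(int)-a2)[140:260,260:360].max())
ga=cv2.cvtColor(a,cv2.COLOR_RGB2GRAY)
for r in range(192,222): print(r,ga[r,296:324].tolist())
z=cv2.imread('pics/top0.png')[:,:,::-1].astype(int)
for n,(x0,x1,y0,y1) in dict(bottle=(215,250,130,172),mug=(138,190,165,208),brush=(428,455,163,246)).items(): print(n,abs(a.astype(int)-z)[y0:y1,x0:x1].mean())
E
```

```text
moving 65
192 [168, 103, 106, 102, 108, 156, 149, 147, 142, 122, 148, 169, 152, 133, 163, 176, 172, 171, 169, 168, 165, 154, 150, 138, 150, 153, 155, 154]
193 [169, 102, 104, 104, 118, 157, 154, 150, 142, 110, 146, 169, 158, 126, 120, 148, 155, 159, 159, 159, 158, 147, 156, 151, 165, 169, 169, 163]
194 [148, 99, 108, 116, 120, 129, 125, 121, 115, 108, 143, 159, 159, 141, 131, 145, 153, 138, 157, 149, 149, 153, 156, 158, 152, 157, 168, 157]
195 [165, 164, 167, 167, 154, 97, 112, 142, 142, 153, 157, 158, 162, 158, 163, 173, 168, 104, 123, 105, 110, 126, 140, 137, 76, 107, 124, 115]
196 [162, 155, 155, 145, 126, 80, 132, 175, 170, 172, 170, 168, 165, 168, 172, 177, 170, 83, 61, 61, 82, 96, 115, 112, 57, 88, 106, 103]
197 [153, 78, 142, 147, 79, 78, 122, 180, 174, 174, 174, 172, 172, 178, 183, 185, 179, 113, 81, 95, 110, 103, 93, 90, 79, 115, 142, 144]
198 [138, 73, 136, 152, 104, 85, 120, 194, 185, 181, 177, 179, 176, 173, 172, 159, 148, 112, 143, 146, 147, 147, 143, 146, 140, 157, 161, 164]
199 [106, 96, 99, 127, 99, 86, 99, 153, 143, 138, 133, 136, 132, 121, 113, 86, 72, 98, 170, 162,
[... 2396 characters left out ...]
 75, 87, 100, 161, 152, 147, 143, 139, 137, 123, 111, 82, 71, 54, 51, 41, 45, 50, 47, 50, 59, 99, 130, 119, 121]
218 [102, 113, 109, 95, 74, 72, 70, 55, 45, 40, 44, 48, 48, 50, 53, 54, 56, 58, 56, 58, 57, 57, 58, 73, 125, 144, 122, 125]
219 [114, 113, 113, 111, 105, 111, 48, 53, 56, 57, 57, 56, 59, 75, 73, 74, 73, 58, 73, 63, 66, 77, 79, 82, 109, 113, 93, 96]
220 [112, 111, 113, 114, 123, 137, 104, 92, 74, 75, 76, 81, 85, 90, 103, 103, 71, 88, 107, 102, 102, 106, 108, 105, 104, 100, 98, 78]
221 [112, 113, 112, 107, 92, 95, 100, 89, 80, 82, 81, 81, 90, 122, 143, 137, 97, 89, 112, 110, 109, 111, 108, 95, 97, 101, 101, 85]
bottle 12.195691609977324
mug 12.53875968992248
brush 16.610739253309536
```

Three tabs at rows 197, 205 and 214, in order and about 17–19 mm apart. The frames still differ a little, so I'll wait and check stillness.

Call:
jog_arm --series '[{"x":0,"y":0,"z":0,"spin":0,"grip":1},{"x":0,"y":0,"z":0,"spin":0,"grip":1},{"x":0,"y":0,"z":0,"spin":0,"grip":1},{"x":0,"y":0,"z":0,"spin":0,"grip":1},{"x":0,"y":0,"z":0,"spin":0,"grip":1},{"x":0,"y":0,"z":0,"spin":0,"grip":1},{"x":0,"y":0,"z":0,"spin":0,"grip":1},{"x":0,"y":0,"z":0,"spin":0,"grip":1}]'

```text
clock: 26.13
ee_pos: [0.4532, -0.2338, 0.3806]
tool_rot: [-3.142, 0.0, 0.09]
ft_force: [-0.4, 0.0, 0.5]
grip_width: 0.993
grasp_force: 0.0
```

```bash
python3 - <<'E'
from h import *
F=[arm.grab_frame('top').astype(int)[140:260,260:360] for _ in range(9)]
for k in(1,4,8):
    d=abs(F[k]-F[0]).max(2);print(k,d.max(),(d>15).sum(),np.argwhere(d>15)[:5].tolist())
a0=cv2.imread('pics/t15.png')[:,:,::-1].astype(int)[140:260,260:360];d=abs(F[8]-a0).max(2);print((d>15).sum())
g=lambda f:cv2.cvtColor(cv2.imread('pics/'+f),cv2.COLOR_BGR2GRAY)
for n,(x0,x1,y0,y1) in dict(bottle=(205,260,120,182),mug=(130,198,155,218),brush=(425,462,158,250)).items():
    p=cv2.phaseCorrelate(g('top0.png')[y0:y1,x0:x1].astype(np.float32),g('t15.png')[y0:y1,x0:x1].astype(np.float32));print(n,p)
E
```

```text
1 11 0 []
4 37 1 [[119, 64]]
8 35 1 [[119, 64]]
76
bottle ((-0.014150233146864366, -0.019377826240308593), 0.9895957856128613)
mug ((0.005018305366604636, -0.0008416619248592383), 1.0027294982638624)
brush ((0.025801680610300082, 0.038733517619988334), 0.5521066571275394)
```

All three are still, and the bottle, mug and brush are unmoved. Handing in.

```bash
python3 -c "
from workcell import arm
print(arm.sign_off())"
```

```text
the job is handed in; nothing more can be done
None
```

I handed the job in at about 26 s of the 72 s: by camera the three baskets hang still on the rod in order large, medium, small, about 16 to 19 mm apart, with the bottle, mug and brush unmoved; the hand-in returned no verdict.

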